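Blow the dust off turned finials and rack them to dry

ROBOT

A 6-joint arm with a two-finger parallel gripper is mounted at the origin on the work surface. World frame = base frame: x ahead of the robot, y to its left, z up, the work surface at z = 0. Lengths are in m, angles in rad, forces in N, time in s.
With the tool pointing down it reaches from about 0.35 to 0.775 m from the base axis. Payload 5.5 kg.
Tool frame: the origin (TCP) lies at the very end of the fingers, on their centre line; the grasp point (between the pads) lies 19 mm behind it; z points along the fingers, y is the line along which they close (so a half turn about z gives the same grasp; the last joint's range is limited). The gripper opens to 85 mm and grips with 20 to 120 N. Pads are 22 mm wide; open, the fingers measure 114 mm over their backs; the gripper's body (76 mm by 85 mm) begins 54 mm behind the grasp point. The pads swing forward as they close: fully open they stand 13 mm farther back than shut.
Start: joints at [1.2, 0.313, 0.046, 1.304, 0, 1.431], TCP at [0.132, 0.56, 0.231] pointing down, gripper open.
Joint ranges: [-2.76, 2.76], [-0.86, 1.69], [-1.03, 1.26], [-2.2, 2.34], [-1.47, 1.5], [-3.14, 3.14]. Speed limits (rad/s): [2.57, 2.57, 3.14, 3.14, 3.14, 3.14].

INTERFACE

Orientations are given as [roll, pitch, yaw] about the fixed x, y, z axes, in that order (R = Rz(yaw) Ry(pitch) Rx(roll)).
In Python, from bench import bot, viewer, order gives the robot as it stands.
- The arm moves only by the tool play_rows, never from a script. Its argument "increments" is a list of rows, each an object of numbers: "dx", "dy", "dz": the shift along the tool's x, y, z in m; "wx", "wy", "wz": the turn, a rotation vector about the tool's x, y, z in rad; "jaw": the opening, from 0 (shut) to 1 (fully open). In form: [{"dx": .., "dy": .., "dz": .., "wx": .., "wy": .., "wz": .., "jaw": ..}, ...]. A call has exactly 8 rows; each row shifts and turns the commanded pose from where the row before left it, along the tool's axes as they then stand; what a row does not reach is not made up. A row lasts 1/12 s, in which the tool goes at most 41.7 mm and 7.16 degrees, less where a joint would pass 70% of its speed; a pose out of reach is approached as far as the arm can. A call with a gripper value outside its range is refused whole. The fingers move at their own pace and stop on an object; "squeeze" is the grip in N (left out, the last holds). Time passes only in rows, so rows that do not move let the fingers close, or fill a call up. It gives the time, the measured TCP pose, the force, the opening and the grip force at its end, in the units of the state.
- bot.get_state(): the state, without advancing time (a new reading comes with each control period).
- viewer.get_image(name): name is "side" or "top" or "wrist"; returns a dict with "frame" (420x560x3 uint8, red, green, blue), "fov_y" (degrees; the focal length in pixels is half the picture's height over the tangent of half this angle, whatever the lens; pixels are square), "cx", "cy" (the principal point, pixels), "k1" (the pictures are not rectified: a ray, as slopes to the right and down, at radius r is drawn at 1 + k1 r^2 times it, then the intrinsics apply), "R" (3x3) and "t" (3): a world point X has camera coordinates R X + t. Camera axes: x right, y down, z forward; pixel columns grow to the right and rows downward; lengths in m; the calibration is good to about 2 mm. A picture is of the moment at which its call begins. There is no depth.
- order.sign_off(): hands the job in; it is judged then, once.
The state is a dict: "t": time; "joint_positions": joint angles; "dq": joint speeds; "tau": joint torques, N m; "tool_pos": TCP position; "tcp_rot": TCP orientation; "force": force on the tool from outside, world axes, zero at the start; "ft_torque": the same for the moment, N m; "width": opening from 0.0 (shut) to 1.0 (fully open); "finger_force": force on a finger pad.
Only numpy, scipy, OpenCV 4.12 (cv2) and the standard library are available. Lean on these libraries where they do the work, as an engineer would, in place of code of your own. Each camera call takes 0.05 s, during which the arm holds its last target. There are 200 camera calls.

TASK

Stand every turned wooden finial that is on the bench upright in a pocket of the air blow-off station, plinth fully down in the pocket, and let go. Once they are all in, press the valve plunger down to its stop, hold it there for about a second to blow off the dust, and let it spring back up; then move all the finials to the drying rack, each standing upright and fully down in a slot of its own. Leave the glue bottle, screwdriver and tape roll where they are.

Things in the scene. Friction and masses are not known exactly. Their poses are not given: they have to be found in the camera images.
- finial0: turned pale-wood finial, 108 mm tall, 70-120 g: plinth 56 (its x) by 36 (its y) by 30 mm high, 20 mm neck, round head with straight sides, 32 mm in diameter from 58 to 94 mm above the underside (grip there), domed top. Stands on the bench at any yaw. Origin: centre of the underside, z up. Half a turn makes no difference. 3 or 4 of the 4 are present; an absent one always reads None.
- finial1: turned pale-wood finial, 108 mm tall, 70-120 g: plinth 56 (its x) by 36 (its y) by 30 mm high, 20 mm neck, round head with straight sides, 32 mm in diameter from 58 to 94 mm above the underside (grip there), domed top. Stands on the bench at any yaw. Origin: centre of the underside, z up. Half a turn makes no difference. 3 or 4 of the 4 are present; an absent one always reads None.
- finial2: turned pale-wood finial, 108 mm tall, 70-120 g: plinth 56 (its x) by 36 (its y) by 30 mm high, 20 mm neck, round head with straight sides, 32 mm in diameter from 58 to 94 mm above the underside (grip there), domed top. Stands on the bench at any yaw. Origin: centre of the underside, z up. Half a turn makes no difference. 3 or 4 of the 4 are present; an absent one always reads None.
- finial3: turned pale-wood finial, 108 mm tall, 70-120 g: plinth 56 (its x) by 36 (its y) by 30 mm high, 20 mm neck, round head with straight sides, 32 mm in diameter from 58 to 94 mm above the underside (grip there), domed top. Stands on the bench at any yaw. Origin: centre of the underside, z up. Half a turn makes no difference. 3 or 4 of the 4 are present; an absent one always reads None.
- station: air blow-off station, fixed: aluminium base 140 x 290 x 12 mm; along its y a row of four black-kerbed pockets; copper pipe with nozzles, 51 mm high, 62 mm from the pocket centres on the +x side; at its +y end a grey post with the valve plunger, 75 mm beyond the centre of pocket3. Origin: on the bench, mid-length, on the line of pockets and valve.
- pocket0 (a point): centre of the floor of a station pocket, 12 mm above the bench; axes as the station's. Pocket inside 61 mm along x by 41 mm along y, kerbs 8 mm thick and 16 mm high around it (28 mm above the bench), so a finial's plinth fits with 2.5 mm to spare on each side, its x along the pocket's x. Pockets are 49 mm apart along y.
- pocket1 (a point): centre of the floor of a station pocket, 12 mm above the bench; axes as the station's. Pocket inside 61 mm along x by 41 mm along y, kerbs 8 mm thick and 16 mm high around it (28 mm above the bench), so a finial's plinth fits with 2.5 mm to spare on each side, its x along the pocket's x. Pockets are 49 mm apart along y.
- pocket2 (a point): centre of the floor of a station pocket, 12 mm above the bench; axes as the station's. Pocket inside 61 mm along x by 41 mm along y, kerbs 8 mm thick and 16 mm high around it (28 mm above the bench), so a finial's plinth fits with 2.5 mm to spare on each side, its x along the pocket's x. Pockets are 49 mm apart along y.
- pocket3 (a point): centre of the floor of a station pocket, 12 mm above the bench; axes as the station's. Pocket inside 61 mm along x by 41 mm along y, kerbs 8 mm thick and 16 mm high around it (28 mm above the bench), so a finial's plinth fits with 2.5 mm to spare on each side, its x along the pocket's x. Pockets are 49 mm apart along y.
- valve (a joint): travel of the valve plunger: 0 released (up), 0.012 m fully down at its stop. Springs back by itself; takes 3 N to start and 8 N at the stop.
- valve_top (a point): centre of the top face of the valve plunger's round black head (44 mm in diameter, 12 mm thick), 81 mm above the bench when released; it goes straight down when pressed.
- rack: drying rack, fixed to the bench: plywood base 110 x 225 x 12 mm with a row along its y of four rectangular slots framed by wooden kerbs; no pipe, no valve. Origin: middle of its underside, on the bench.
- slot0 (a point): centre of the floor of a rack slot, 12 mm above the bench; axes as the rack's. Same inside size, kerbs and spacing as the station's pockets: 61 mm along x by 41 mm along y, 16 mm deep, 49 mm apart along y.
- slot1 (a point): centre of the floor of a rack slot, 12 mm above the bench; axes as the rack's. Same inside size, kerbs and spacing as the station's pockets: 61 mm along x by 41 mm along y, 16 mm deep, 49 mm apart along y.
- slot2 (a point): centre of the floor of a rack slot, 12 mm above the bench; axes as the rack's. Same inside size, kerbs and spacing as the station's pockets: 61 mm along x by 41 mm along y, 16 mm deep, 49 mm apart along y.
- slot3 (a point): centre of the floor of a rack slot, 12 mm above the bench; axes as the rack's. Same inside size, kerbs and spacing as the station's pockets: 61 mm along x by 41 mm along y, 16 mm deep, 49 mm apart along y.
- glue: bystander: glue bottle, 60 mm in diameter and 160 mm tall. Origin: centre of its underside.
- driver: bystander: screwdriver about 200 mm long, lying on the bench.
- tape: bystander: roll of paper tape lying flat, 90 mm outside, 60 mm inside, 25 mm high. Origin: centre of its underside.
Things that resemble listed ones, but are neither listed nor needed, are in the scene too. What is shaped like the finial1 but blue, pink or yellow is not meant.

How it is judged:
On the way, in this order (a step that is already met when the one before it is completed fails the run):
1. every finial present stands fully down in a pocket of the blow-off station, released ((distance between finial0 and pocket0 below 0.007 m or distance between finial0 and pocket1 below 0.007 m or distance between finial0 and pocket2 below 0.007 m or distance between finial0 and pocket3 below 0.007 m) and angle between each of finial0, finial1, finial2, finial3's own z axis and vertical below 0.1 rad and linear speed of each of finial0, finial1, finial2, finial3 below 0.03 m/s and contact force between the fingers and finial0 below 0.3 N and (distance between finial1 and pocket0 below 0.007 m or distance between finial1 and pocket1 below 0.007 m or distance between finial1 and pocket2 below 0.007 m or distance between finial1 and pocket3 below 0.007 m) and contact force between the fingers and finial1 below 0.3 N and (distance between finial2 and pocket0 below 0.007 m or distance between finial2 and pocket1 below 0.007 m or distance between finial2 and pocket2 below 0.007 m or distance between finial2 and pocket3 below 0.007 m) and contact force between the fingers and finial2 below 0.3 N and (distance between finial3 and pocket0 below 0.007 m or distance between finial3 and pocket1 below 0.007 m or distance between finial3 and pocket2 below 0.007 m or distance between finial3 and pocket3 below 0.007 m) and contact force between the fingers and finial3 below 0.3 N), for 0.2 s.
2. the valve plunger is held down at its stop for half a second (value of joint valve above 0.01 m), for 0.5 s.
At the end, for the whole second after the job is handed in: every finial present stands in a slot of the drying rack, the centre of its underside within 7 mm of the slot's floor centre, tilted less than 0.1 rad, at rest and released; the valve plunger is back up (within 3 mm) ((distance between finial0 and slot0 below 0.007 m or distance between finial0 and slot1 below 0.007 m or distance between finial0 and slot2 below 0.007 m or distance between finial0 and slot3 below 0.007 m) and angle between each of finial0, finial1, finial2, finial3's own z axis and vertical below 0.1 rad and linear speed of each of finial0, finial1, finial2, finial3 below 0.03 m/s and contact force between the fingers and finial0 below 0.3 N and (distance between finial1 and slot0 below 0.007 m or distance between finial1 and slot1 below 0.007 m or distance between finial1 and slot2 below 0.007 m or distance between finial1 and slot3 below 0.007 m) and contact force between the fingers and finial1 below 0.3 N and (distance between finial2 and slot0 below 0.007 m or distance between finial2 and slot1 below 0.007 m or distance between finial2 and slot2 below 0.007 m or distance between finial2 and slot3 below 0.007 m) and contact force between the fingers and finial2 below 0.3 N and (distance between finial3 and slot0 below 0.007 m or distance between finial3 and slot1 below 0.007 m or distance between finial3 and slot2 below 0.007 m or distance between finial3 and slot3 below 0.007 m) and contact force between the fingers and finial3 below 0.3 N and value of joint valve below 0.003 m); the robot touches nothing.
It fails at once if the glue bottle is moved more than 3 cm (distance of glue from where it was at the start of the episode above 0.03 m).
It fails at once if the screwdriver is moved more than 3 cm (distance of driver from where it was at the start of the episode above 0.03 m).
It fails at once if the tape roll is moved more than 3 cm (distance of tape from where it was at the start of the episode above 0.03 m).
Of finial0, finial1, finial2, finial3 only 3 to 4 are there at a start; the rules pass over those that are not, and their reading is None.
At some moment in a run one of finial0, finial1, finial2, finial3 may be knocked a few centimetres aside while the robot is not near it.
It also fails if it takes over 210 s, if anything falls off the work surface, if the arm or the gripper's body presses on something with over 40 N, if the wrist force passes 120 N, or if a joint passes its speed limit or range.

## Working session

There is one attempt and no reset: what is moved stays moved. The work goes in short steps, Python scripts to look and compute and a tool call to move; the robot and the scene stay as the last step left them, time stands still between calls to the robot, and variables do not carry over. Pictures are saved under pics/ and viewed, at most 14 in all, crops included, and the job is handed in when it is done.

Besides the shell and the picture viewer there is one more tool, called after "Request:" by a JSON object that holds its "method" and its "body", one argument or row to a line. play_rows: Moves the arm, as the interface text tells. Its arguments: {"type":"object","properties":{"increments":{"type":"array"},"squeeze":{"type":"number"}},"required":["increments"]}

```bash
mkdir -p pics; cat > h.py <<'E'
import numpy as np, cv2
from bench import bot, viewer, order
def snap(name,fn=None,crop=None,s=1):
    im=viewer.get_image(name); f=im['frame'][:,:,::-1].copy()
    if fn:
        g=f
        if crop: x0,y0,x1,y1=crop; g=f[y0:y1,x0:x1]
        cv2.imwrite('pics/'+fn,cv2.resize(g,None,fx=s,fy=s,interpolation=cv2.INTER_CUBIC))
    return im
def KD(im):
    f=210/np.tan(np.radians(im['fov_y'])/2)
    return np.array([[f,0,im['cx']],[0,f,im['cy']],[0,0,1.]]),np.array([im['k1'],0,0,0.])
def ray(im,u,v):
    f=210/np.tan(np.radians(im['fov_y'])/2); d=np.array([(u-im['cx'])/f,(v-im['cy'])/f]); s=d.copy()
    for _ in range(30): s=d/(1+im['k1']*(s@s))
    R=np.array(im['R']);return -R.T@np.array(im['t']), R.T@np.array([*s,1])
def px2w(im,u,v,z):
    c,d=ray(im,u,v); return c+d*(z-c[2])/d[2]
def w2px(im,P):
    K,D=KD(im); R=np.array(im['R'])
    return cv2.projectPoints(np.atleast_2d(np.array(P,float)),cv2.Rodrigues(R)[0],np.array(im['t'],float),K,D)[0][:,0]
E
python3 - <<'E'
from h import *
for n in('top','side'):
    im=snap(n,n+'0.png',s=1.42); print(n,{k:np.round(im[k],3).tolist() for k in im if k!='frame'})
    np.save(n+'.npy',im,allow_pickle=True)
print(bot.get_state())
E
```

```text
top {'fov_y': 57.495, 'cx': 278.119, 'cy': 207.683, 'k1': 0.036, 'R': [[0.025, -1.0, -0.005], [-0.997, -0.024, -0.077], [0.077, 0.007, -0.997]], 't': [-0.009, 0.561, 0.945]}
side {'fov_y': 54.964, 'cx': 280.926, 'cy': 205.436, 'k1': -0.083, 'R': [[-0.985, -0.174, -0.019], [-0.102, 0.658, -0.746], [0.142, -0.733, -0.666]], 't': [0.567, 0.129, 0.939]}
{'t': 0.1, 'joint_positions': array([ 1.20039873e+00,  3.13905789e-01,  4.50889146e-02,  1.30360019e+00,
       -1.39686353e-05,  1.43122117e+00]), 'dq': array([ 0.00040712, -0.00159197,  0.00386958, -0.00031845, -0.00044212,
        0.00014629]), 'tau': array([ 3.62004837e-03, -4.81723881e+01,  2.99244314e+01,  1.27207351e-02,
       -6.32123397e-05,  2.76363508e-06]), 'tool_pos': array([0.13137984, 0.55931963, 0.23050764]), 'tcp_rot': array([-3.13998573e+00, -2.11648277e-04,  2.91077005e+00]), 'force': array([-0.13786924,  0.34076368, -0.13683338]), 'ft_torque': array([ 0.00504815, -0.00775863, -0.0269944 ]), 'finger_force': 0.0, 'width': 0.9976117670508304}
```

View pics/top0.png

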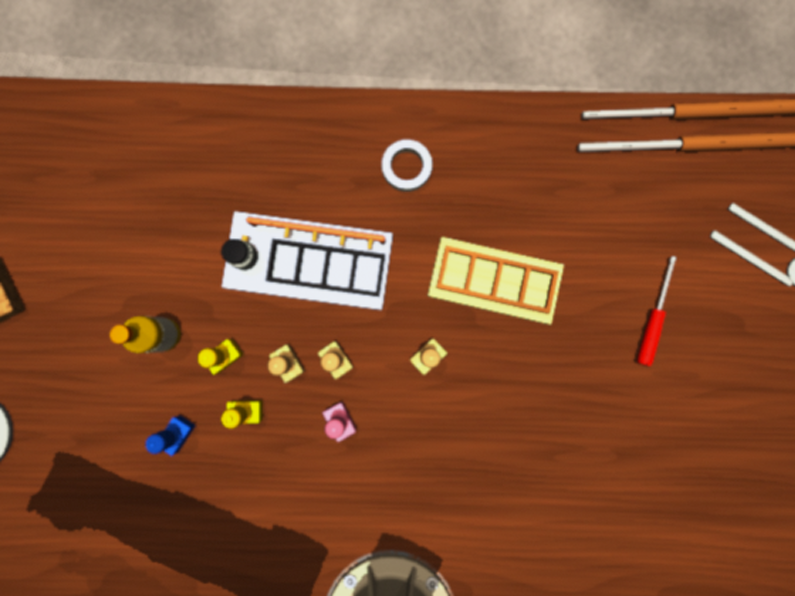

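View pics/side0.png

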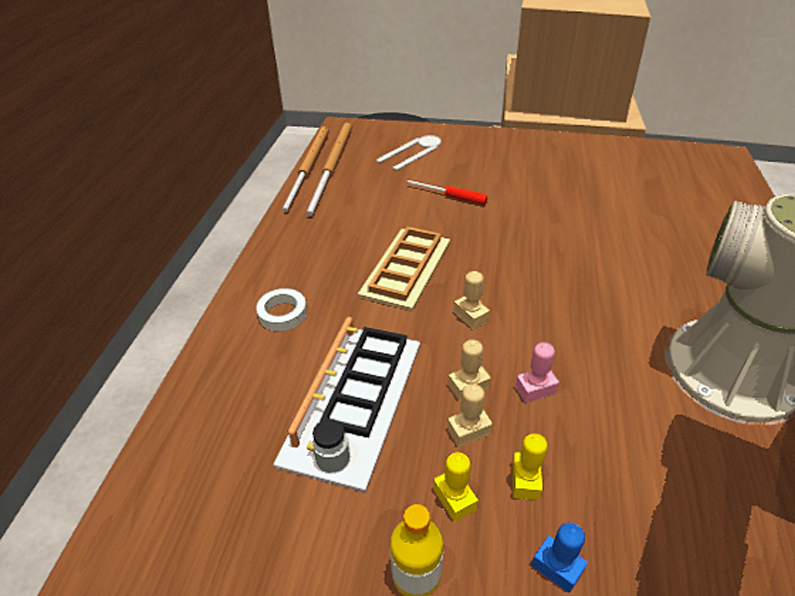

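```bash
python3 - <<'E'
from h import *
im=np.load('top.npy',allow_pickle=True).item(); f=im['frame'][:,:,::-1]
cv2.imwrite('pics/c1.png',cv2.resize(f[140:275,150:400],None,fx=3.2,fy=3.2,interpolation=cv2.INTER_CUBIC))
print(w2px(im,[bot.get_state()['tool_pos'],[0,0,0],[.4,0,0]]))
w=snap('wrist','w0.png'); print({k:np.round(w[k],3).tolist() for k in w if k!='frame'})
E
```

```text
[[-28.77306003 423.47272011]
 [274.2848686  437.62030874]
 [278.36687055 271.26943931]]
{'fov_y': 62.091, 'cx': 281.469, 'cy': 216.187, 'k1': -0.085, 'R': [[0.229, 0.973, -0.001], [0.932, -0.219, 0.288], [0.28, -0.067, -0.958]], 't': [-0.574, -0.036, 0.379]}
```

View pics/c1.png

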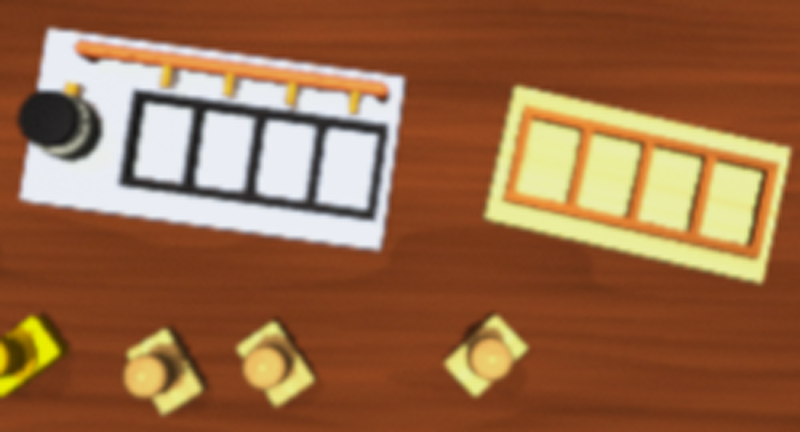

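View pics/w0.png

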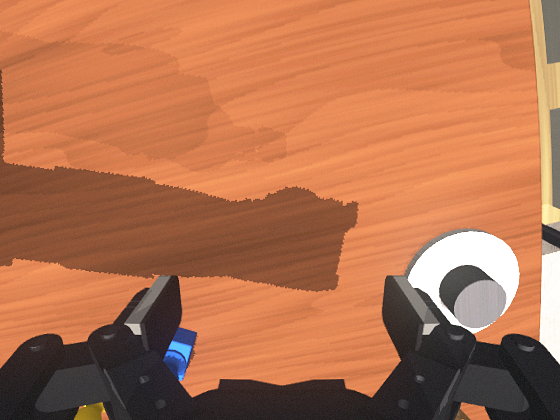

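Top crop: the candidates are three pale finials, heads at native px (196,257), (233,254) and (303,252). The decoys are yellow at (148,251) and (163,291), pink at (237,300) and blue at (110,311). No fourth pale finial shows. I'll choose the three pale ones and fit poses to the corners I read off.

```bash
cat > m1.py <<'E'
from h import *
from scipy.optimize import least_squares
im=np.load('top.npy',allow_pickle=True).item()
n=lambda p:np.array(p,float)/3.2+[150,140]
def fit(P,uv,x0):
    P=np.array(P,float);uv=n(uv)
    def T(q): c,s=np.cos(q[2]),np.sin(q[2]); return P@np.array([[c,s,0],[-s,c,0],[0,0,1]])+[q[0],q[1],0]
    r=least_squares(lambda q:(w2px(im,T(q))-uv).ravel(),x0)
    return r.x,np.sqrt(np.mean(r.fun**2))
def rect(a,b,z,cy=0): return [[a/2,b/2+cy,z],[a/2,-b/2+cy,z],[-a/2,-b/2+cy,z],[-a/2,b/2+cy,z]]
st,e=fit(rect(.077,.204,.028),[(137,92),(388,125),(376,218),(122,185)],[.5,.1,0]);print('pockets mid',st,e)
s2,e=fit(rect(.14,.290,.012),[(48,28),(404,76),(381,249),(20,199)],[.5,.1,0]);print('station base',s2,e)
rk,e=fit(rect(.077,.204,.028),[(528,108),(778,161),(755,257),(506,200)],[.5,-.1,0]);print('rack',rk,e)
r2,e=fit(rect(.11,.225,.012),[(516,87),(790,148),(764,283),(486,218)],[.5,-.1,0]);print('rack base',r2,e)
for h,c in [((148,375),[(166,328),(204,384),(164,414)]),((266,366),[(275,320),(315,380),(279,406),(236,350)]),((490,358),[(493,314),(528,347),(472,398),(445,362)])]:
    p0=px2w(im,*n(h),.1)
    best=None
    for k in (.5,-.5,1.2,-1.2,2):
      for perm in range(4):
        R=np.roll(rect(.056,.036,.03),perm,0)[:len(c)]
        q,e=fit([[0,0,.1],*R],[h,*c],[p0[0],p0[1],k])
        if best is None or e<best[1]: best=(q,e)
    print('finial',p0.round(3),best[0].round(4),best[1].round(2), 'yaw mod pi',round(best[0][2]%np.pi,3))
E
python3 m1.py
```

```text
pockets mid [ 0.60594638  0.12703513 -0.10649314] 0.6243837926263965
station base [ 0.62098892  0.16356245 -0.1114399 ] 0.11634800517747888
rack [ 0.59243169 -0.17599885 -0.19866635] 0.7928426904827233
rack base [ 0.59224053 -0.17668601 -0.20118485] 0.27760777768018563
finial [0.436 0.189 0.1  ] [0.4365 0.1905 0.6165] 0.51 yaw mod pi 0.617
finial [0.445 0.105 0.1  ] [0.4434 0.1051 0.6584] 0.34 yaw mod pi 0.658
finial [ 0.454 -0.056  0.1  ] [ 0.4539 -0.056  -0.797 ] 0.43 yaw mod pi 2.345
```

Request:
{"method": "play_rows", "body": {
  "increments": [
    {"dx": -0.0318, "dy": -0.0241, "dz": 0.0025, "jaw": 1},
    {"dx": -0.0318, "dy": -0.0241, "dz": 0.0025},
    {"dx": -0.0318, "dy": -0.0241, "dz": 0.0025},
    {"dx": -0.0318, "dy": -0.0241, "dz": 0.0025},
    {"dx": -0.0318, "dy": -0.0241, "dz": 0.0025},
    {"dx": -0.0318, "dy": -0.0241, "dz": 0.0025},
    {"dx": -0.0318, "dy": -0.0241, "dz": 0.0025},
    {"dx": -0.0318, "dy": -0.0241, "dz": 0.0025}
  ]
}}

```text
validation failed for argument at $.in...
```

Request:
{"method": "play_rows", "body": {
  "increments": [
    {"dx": -0.0318, "dy": -0.0241},
    {"dx": -0.0318, "dy": -0.0241},
    {"dx": -0.0318, "dy": -0.0241},
    {"dx": -0.0318, "dy": -0.0241},
    {"wz": 0.12},
    {"wz": 0.12},
    {"wz": 0.12},
    {"wz": 0.12}
  ]
}}

```text
validation failed for argument at $.in...
```

Request:
{"method": "play_rows", "body": {
  "increments": [
    {"wz": 0.12},
    {"wz": 0.12},
    {},
    {},
    {},
    {},
    {},
    {}
  ]
}}

```text
validation failed for argument at $.in...
```

```bash
cat >> h.py <<'E'
def go(x,y,z,yaw,x0=None):
    """tool-axis shift and turn from the measured pose (or x0) to the target, tool down"""
    s=bot.get_state(); p=s['tool_pos'] if x0 is None else np.array(x0[:3]); a=s['tcp_rot'][2] if x0 is None else x0[3]
    d=np.array([x,y,z])-p; w=(a-yaw+np.pi)%(2*np.pi)-np.pi
    c,q=np.cos(a),np.sin(a)
    print('shift dx %.4f dy %.4f dz %.4f | wz %.3f'%(d[0]*c+d[1]*q,d[0]*q-d[1]*c,-d[2],w),'len %.3f'%np.hypot(*d[:2]))
E
python3 - <<'E'
from h import *
s=bot.get_state(); print(s['t'],s['tool_pos'],s['tcp_rot'])
w=snap('wrist','w1.png'); np.save('w.npy',w,allow_pickle=True)
print(w2px(w,[[.4365,.1905,.108],[.4365,.1905,.03],[.4434,.1051,.108]]))
print(-np.array(w['R']).T@w['t'])
E
```

```text
0.15 [0.1314089  0.55942034 0.23062986] [-3.14026264e+00 -1.93870654e-04  2.91082416e+00]
[[ 51.1858443  503.218916  ]
 [ 79.25799353 452.5637161 ]
 [  3.59521231 505.19932358]]
[0.05863023 0.57665726 0.3724521 ]
```

View pics/w1.png

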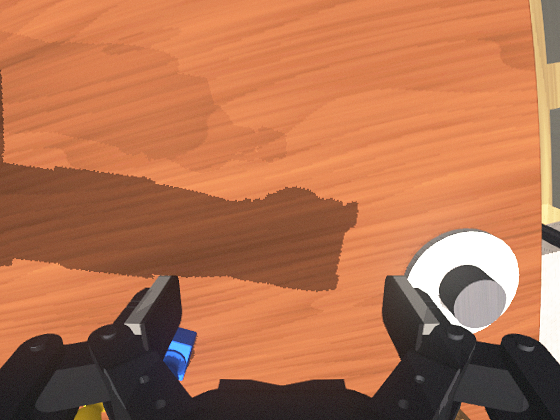

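The wrist view is unchanged because the calls were refused: every key has to be in every row. Retrying with full rows.

Request:
{"method": "play_rows", "body": {
  "increments": [
    {"dx": -0.0318, "dy": -0.0241, "dz": 0.0025, "wx": 0, "wy": 0, "wz": 0, "jaw": 1},
    {"dx": -0.0318, "dy": -0.0241, "dz": 0.0025, "wx": 0, "wy": 0, "wz": 0, "jaw": 1},
    {"dx": -0.0318, "dy": -0.0241, "dz": 0.0025, "wx": 0, "wy": 0, "wz": 0, "jaw": 1},
    {"dx": -0.0318, "dy": -0.0241, "dz": 0.0025, "wx": 0, "wy": 0, "wz": 0, "jaw": 1},
    {"dx": -0.0318, "dy": -0.0241, "dz": 0.0025, "wx": 0, "wy": 0, "wz": 0, "jaw": 1},
    {"dx": -0.0318, "dy": -0.0241, "dz": 0.0025, "wx": 0, "wy": 0, "wz": 0, "jaw": 1},
    {"dx": -0.0318, "dy": -0.0241, "dz": 0.0025, "wx": 0, "wy": 0, "wz": 0, "jaw": 1},
    {"dx": -0.0318, "dy": -0.0241, "dz": 0.0025, "wx": 0, "wy": 0, "wz": 0, "jaw": 1}
  ],
  "squeeze": 40
}}

```text
t: 0.87
tool_pos: [0.3358, 0.3123, 0.2113]
tcp_rot: [3.141, 0.0, 2.911]
force: [1.4, 0.8, 0.4]
width: 0.998
finger_force: 0.0
```

Request:
{"method": "play_rows", "body": {
  "increments": [
    {"dx": -0.0318, "dy": -0.0241, "dz": 0.0025, "wx": 0, "wy": 0, "wz": 0, "jaw": 1},
    {"dx": -0.0318, "dy": -0.0241, "dz": 0.0025, "wx": 0, "wy": 0, "wz": 0, "jaw": 1},
    {"dx": -0.0318, "dy": -0.0241, "dz": 0.0025, "wx": 0, "wy": 0, "wz": 0, "jaw": 1},
    {"dx": -0.0318, "dy": -0.0241, "dz": 0.0025, "wx": 0, "wy": 0, "wz": 0, "jaw": 1},
    {"dx": 0, "dy": 0, "dz": 0, "wx": 0, "wy": 0, "wz": 0.12, "jaw": 1},
    {"dx": 0, "dy": 0, "dz": 0, "wx": 0, "wy": 0, "wz": 0.12, "jaw": 1},
    {"dx": 0, "dy": 0, "dz": 0, "wx": 0, "wy": 0, "wz": 0.12, "jaw": 1},
    {"dx": 0, "dy": 0, "dz": 0, "wx": 0, "wy": 0, "wz": 0.12, "jaw": 1}
  ]
}}

```text
t: 1.53
tool_pos: [0.437, 0.1903, 0.201]
tcp_rot: [-3.141, -0.0, 2.423]
force: [0.4, 0.2, 0.1]
width: 0.998
finger_force: 0.0
```

Request:
{"method": "play_rows", "body": {
  "increments": [
    {"dx": 0, "dy": 0, "dz": 0, "wx": 0, "wy": 0, "wz": 0.12, "jaw": 1},
    {"dx": 0, "dy": 0, "dz": 0, "wx": 0, "wy": 0, "wz": 0.12, "jaw": 1},
    {"dx": 0, "dy": 0, "dz": 0, "wx": 0, "wy": 0, "wz": 0, "jaw": 1},
    {"dx": 0, "dy": 0, "dz": 0, "wx": 0, "wy": 0, "wz": 0, "jaw": 1},
    {"dx": 0, "dy": 0, "dz": 0, "wx": 0, "wy": 0, "wz": 0, "jaw": 1},
    {"dx": 0, "dy": 0, "dz": 0, "wx": 0, "wy": 0, "wz": 0, "jaw": 1},
    {"dx": 0, "dy": 0, "dz": 0, "wx": 0, "wy": 0, "wz": 0, "jaw": 1},
    {"dx": 0, "dy": 0, "dz": 0, "wx": 0, "wy": 0, "wz": 0, "jaw": 1}
  ]
}}

```text
t: 2.2
tool_pos: [0.4368, 0.191, 0.2013]
tcp_rot: [3.142, -0.0, 2.192]
force: [0.1, 0.7, 0.3]
width: 1.0
finger_force: 0.0
```

```bash
python3 - <<'E'
from h import *
s=bot.get_state(); print(s['t'],s['tool_pos'],s['tcp_rot'])
w=snap('wrist','w2.png',s=1.42); np.save('w.npy',w,allow_pickle=True)
print(w2px(w,[[.4365,.1905,.108],[.4365,.1905,.03],[.4434,.1051,.108]])*1.42)
E
```

```text
2.2 [0.43684586 0.19098234 0.20130062] [ 3.14154614e+00 -3.65983422e-05  2.19168673e+00]
[[400.11846613 314.68480743]
 [399.96898862 278.30100686]
 [319.26640379 443.05378572]]
```

View pics/w2.png

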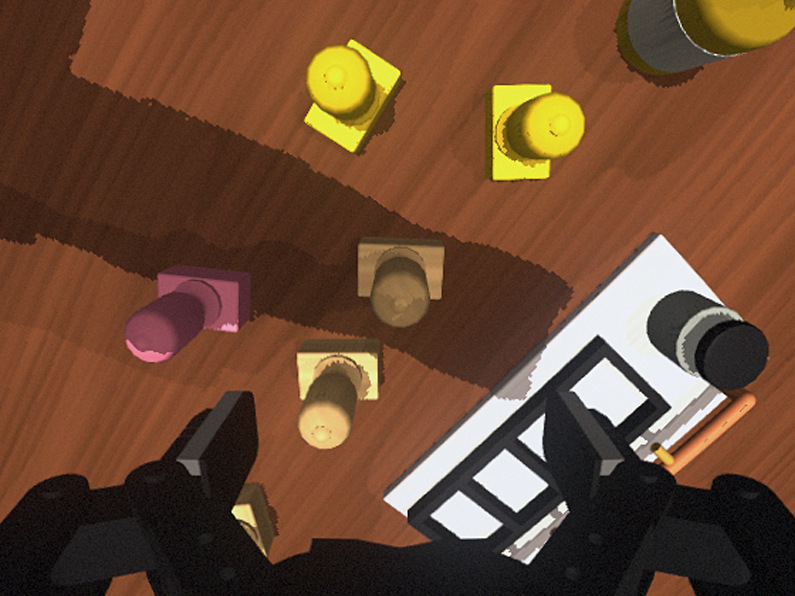

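```bash
cat > m2.py <<'E'
from h import *
from scipy.optimize import least_squares
def rect(a,b,z,cy=0): return [[a/2,b/2+cy,z],[a/2,-b/2+cy,z],[-a/2,-b/2+cy,z],[-a/2,b/2+cy,z]]
def fitp(im,P,uv,x0,s=1.42,off=(0,0)):
    P=np.array(P,float);uv=np.array(uv,float)/s+off
    def T(q): c,d=np.cos(q[2]),np.sin(q[2]); return P@np.array([[c,d,0],[-d,c,0],[0,0,1]])+[q[0],q[1],0]
    r=least_squares(lambda q:(w2px(im,T(q))-uv).ravel(),x0)
    return r.x,np.sqrt(np.mean(r.fun**2)),r.fun.reshape(-1,2)
def fin(im,dome,c,z0=0,zt=.108,s=1.42,off=(0,0)):
    """dome pixel (or None), 4 top-plinth corners in cyclic order"""
    best=None
    g=px2w(im,*(np.mean(c,0)/s+off),z0+.03)
    for perm in range(4):
      for k in (0,.8,1.6,2.4):
        for cc in (c,c[::-1]):
          P=[list(p) for p in np.roll(rect(.056,.036,z0+.03),perm,0)]; uv=list(cc)
          if dome is not None: P.append([0,0,z0+zt]);uv.append(dome)
          q,e,r=fitp(im,P,uv,[g[0],g[1],k],s,off)
          if best is None or e<best[1]: best=(q,e,r)
    q=best[0]; print('finial x %.4f y %.4f yaw %.3f rms %.2f'%(q[0],q[1],(q[2]+.8)%np.pi-.8,best[1]), best[2][-1].round(1)); return q
E
python3 - <<'E'
from m2 import *
w=np.load('w.npy',allow_pickle=True).item()
fin(w,(402,302),[(359,247),(442,247),(441,300),(360,297)])
fin(w,(322,433),[(298,350),(382,349),(378,399),(299,392)])
fin(w,None,[(359,247),(442,247),(441,300),(360,297)])
fin(w,None,[(298,350),(382,349),(378,399),(299,392)])
print(w2px(w,[[.622,.275,.081]])*1.42, px2w(w,732/1.42,352/1.42,.081))
K=rect(.077,.204,.028);B=[[x+.011,y+.038,z] for x,y,z in rect(.14,.29,.012)]
q,e,r=fitp(w,[K[3],K[0],K[2],B[3],B[2],[0,.1485,.081]],[(601,337),(671,407),(410,513),(658,235),(384,497),(732,352)],[.606,.127,-.11]);print(q,e,r)
E
```

```text
finial x 0.4344 y 0.1943 yaw 0.608 rms 1.72 [-0.6  3.1]
finial x 0.4413 y 0.1116 yaw 0.575 rms 1.07 [ 0.3 -0.2]
finial x 0.4348 y 0.1934 yaw 0.608 rms 1.39 [-1.7  1.7]
finial x 0.4414 y 0.1117 yaw 0.575 rms 1.18 [0.1 1.8]
[[734.00293158 363.04154931]] [0.61552866 0.27914873 0.081     ]
[ 0.6021145   0.13158827 -0.10851132] 2.8705304492985024 [[ 1.46303771  0.93572158]
 [-0.56652756 -2.17148724]
 [-3.70842315  6.20326158]
 [ 1.97644364 -4.88330948]
 [-1.86724973  0.76137245]
 [ 2.03789043  1.61918867]]
```

```bash
python3 - <<'E'
from m2 import *
w=np.load('w.npy',allow_pickle=True).item()
s=bot.get_state();a=s['tcp_rot'][2];c,d=np.cos(a),np.sin(a)
M=np.array([[c,d,0],[d,-c,0],[0,0,-1]]).T
for y in(-.0425,.0425,-.057,.057):
  for x in(-.011,.011): print(x,y,(w2px(w,[s['tool_pos']+M@[x,y,-.013]])*1.42).round(),(w2px(w,[s['tool_pos']+M@[x,y,-.035]])*1.42).round())
f=w['frame'][:,:,::-1]
cv2.imwrite('pics/w2f.png',cv2.resize(f[260:400,100:460],None,fx=2.2,fy=2.2,interpolation=cv2.INTER_CUBIC)*1)
E
```

```text
-0.011 -0.0425 [[262. 455.]] [[241. 502.]]
0.011 -0.0425 [[255. 389.]] [[231. 429.]]
-0.011 0.0425 [[543. 455.]] [[565. 502.]]
0.011 0.0425 [[550. 389.]] [[575. 429.]]
-0.011 -0.057 [[215. 454.]] [[187. 501.]]
0.011 -0.057 [[206. 389.]] [[174. 428.]]
-0.011 0.057 [[589. 454.]] [[619. 500.]]
0.011 0.057 [[599. 389.]] [[632. 427.]]
```

View pics/w2f.png

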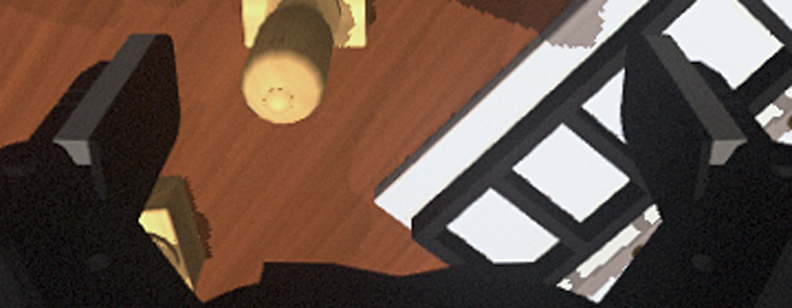

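The fingertip projections match the wrist view to about 2 px, so the wrist camera agrees with the hand. The top camera is about 5 mm off, so I use the wrist measurement for fine work.

Request:
{"method": "play_rows", "body": {
  "increments": [
    {"dx": 0.0037, "dy": 0, "dz": 0.02, "wx": 0, "wy": 0, "wz": 0.013, "jaw": 1},
    {"dx": 0, "dy": 0, "dz": 0.025, "wx": 0, "wy": 0, "wz": 0, "jaw": 1},
    {"dx": 0, "dy": 0, "dz": 0.025, "wx": 0, "wy": 0, "wz": 0, "jaw": 1},
    {"dx": 0, "dy": 0, "dz": 0.025, "wx": 0, "wy": 0, "wz": 0, "jaw": 1},
    {"dx": 0, "dy": 0, "dz": 0.025, "wx": 0, "wy": 0, "wz": 0, "jaw": 1},
    {"dx": 0, "dy": 0, "dz": 0.024, "wx": 0, "wy": 0, "wz": 0, "jaw": 1},
    {"dx": 0, "dy": 0, "dz": 0, "wx": 0, "wy": 0, "wz": 0, "jaw": 1},
    {"dx": 0, "dy": 0, "dz": 0, "wx": 0, "wy": 0, "wz": 0, "jaw": 1}
  ]
}}

```text
t: 2.92
tool_pos: [0.4335, 0.1937, 0.0566]
tcp_rot: [-3.139, -0.001, 2.178]
force: [0.2, 0.3, 1.7]
width: 0.998
finger_force: 0.0
```

Request:
{"method": "play_rows", "body": {
  "increments": [
    {"dx": 0, "dy": 0, "dz": 0, "wx": 0, "wy": 0, "wz": 0, "jaw": 0.2},
    {"dx": 0, "dy": 0, "dz": 0, "wx": 0, "wy": 0, "wz": 0, "jaw": 0.2},
    {"dx": 0, "dy": 0, "dz": 0, "wx": 0, "wy": 0, "wz": 0, "jaw": 0.2},
    {"dx": 0, "dy": 0, "dz": 0, "wx": 0, "wy": 0, "wz": 0, "jaw": 0.2},
    {"dx": 0, "dy": 0, "dz": 0, "wx": 0, "wy": 0, "wz": 0, "jaw": 0.2},
    {"dx": 0, "dy": 0, "dz": 0, "wx": 0, "wy": 0, "wz": 0, "jaw": 0.2},
    {"dx": 0, "dy": 0, "dz": 0, "wx": 0, "wy": 0, "wz": 0, "jaw": 0.2},
    {"dx": 0, "dy": 0, "dz": 0, "wx": 0, "wy": 0, "wz": 0, "jaw": 0.2}
  ]
}}

```text
t: 3.58
tool_pos: [0.4355, 0.1942, 0.0584]
tcp_rot: [3.14, 0.001, 2.178]
force: [-1.0, -0.6, 6.2]
width: 0.36
finger_force: 39.2
```

Request:
{"method": "play_rows", "body": {
  "increments": [
    {"dx": 0, "dy": 0, "dz": -0.01, "wx": 0, "wy": 0, "wz": 0, "jaw": 0.2},
    {"dx": 0, "dy": 0, "dz": -0.02, "wx": 0, "wy": 0, "wz": 0, "jaw": 0.2},
    {"dx": 0, "dy": 0, "dz": -0.02, "wx": 0, "wy": 0, "wz": 0, "jaw": 0.2},
    {"dx": 0, "dy": 0, "dz": -0.02, "wx": 0, "wy": 0, "wz": 0, "jaw": 0.2},
    {"dx": 0, "dy": 0, "dz": 0, "wx": 0, "wy": 0, "wz": 0.12, "jaw": 0.2},
    {"dx": 0, "dy": 0, "dz": 0, "wx": 0, "wy": 0, "wz": 0.12, "jaw": 0.2},
    {"dx": 0, "dy": 0, "dz": 0, "wx": 0, "wy": 0, "wz": 0.12, "jaw": 0.2},
    {"dx": 0, "dy": 0, "dz": 0, "wx": 0, "wy": 0, "wz": 0.12, "jaw": 0.2}
  ]
}}

```text
t: 4.25
tool_pos: [0.4346, 0.194, 0.128]
tcp_rot: [3.141, -0.0, 1.692]
force: [0.2, -0.4, -1.0]
width: 0.361
finger_force: 39.8
```

```bash
python3 - <<'E'
from h import *
s=bot.get_state(); print(s['t'],s['tool_pos'],s['tcp_rot'])
go(.611,.203,.117,1.461)
go(.611,.203,.117,1.461,[*s['tool_pos'],1.461])
E
```

```text
4.25 [0.43463709 0.19398435 0.12800694] [ 3.14126773e+00 -1.37325048e-04  1.69192425e+00]
shift dx -0.0124 dy 0.1762 dz 0.0110 | wz 0.231 len 0.177
shift dx 0.0283 dy 0.1743 dz 0.0110 | wz 0.000 len 0.177
```

Request:
{"method": "play_rows", "body": {
  "increments": [
    {"dx": 0, "dy": 0, "dz": 0, "wx": 0, "wy": 0, "wz": 0.116, "jaw": 0.2},
    {"dx": 0, "dy": 0, "dz": 0, "wx": 0, "wy": 0, "wz": 0.115, "jaw": 0.2},
    {"dx": 0.0047, "dy": 0.029, "dz": 0, "wx": 0, "wy": 0, "wz": 0, "jaw": 0.2},
    {"dx": 0.0047, "dy": 0.029, "dz": 0, "wx": 0, "wy": 0, "wz": 0, "jaw": 0.2},
    {"dx": 0.0047, "dy": 0.029, "dz": 0, "wx": 0, "wy": 0, "wz": 0, "jaw": 0.2},
    {"dx": 0.0047, "dy": 0.029, "dz": 0, "wx": 0, "wy": 0, "wz": 0, "jaw": 0.2},
    {"dx": 0.0047, "dy": 0.029, "dz": 0, "wx": 0, "wy": 0, "wz": 0, "jaw": 0.2},
    {"dx": 0.0047, "dy": 0.029, "dz": 0, "wx": 0, "wy": 0, "wz": 0, "jaw": 0.2}
  ]
}}

```text
t: 4.92
tool_pos: [0.6118, 0.204, 0.1276]
tcp_rot: [-3.141, -0.0, 1.467]
force: [0.8, 0.1, -0.7]
width: 0.364
finger_force: 40.0
```

Request:
{"method": "play_rows", "body": {
  "increments": [
    {"dx": 0, "dy": 0, "dz": 0, "wx": 0, "wy": 0, "wz": 0, "jaw": 0.2},
    {"dx": 0, "dy": 0, "dz": 0, "wx": 0, "wy": 0, "wz": 0, "jaw": 0.2},
    {"dx": 0, "dy": 0, "dz": 0, "wx": 0, "wy": 0, "wz": 0, "jaw": 0.2},
    {"dx": 0, "dy": 0, "dz": 0, "wx": 0, "wy": 0, "wz": 0, "jaw": 0.2},
    {"dx": 0, "dy": 0, "dz": 0, "wx": 0, "wy": 0, "wz": 0, "jaw": 0.2},
    {"dx": 0, "dy": 0, "dz": 0, "wx": 0, "wy": 0, "wz": 0, "jaw": 0.2},
    {"dx": 0, "dy": 0, "dz": 0, "wx": 0, "wy": 0, "wz": 0, "jaw": 0.2},
    {"dx": 0, "dy": 0, "dz": 0, "wx": 0, "wy": 0, "wz": 0, "jaw": 0.2}
  ]
}}

```text
t: 5.58
tool_pos: [0.6104, 0.2041, 0.1278]
tcp_rot: [3.141, -0.0, 1.467]
force: [-0.1, -1.4, -0.9]
width: 0.36
finger_force: 40.2
```

```bash
python3 - <<'E'
from h import *
s=bot.get_state(); print(s['t'],s['tool_pos'],s['tcp_rot'])
w=snap('wrist','w3.png',s=1.42); np.save('w3.npy',w,allow_pickle=True)
t=snap('top'); np.save('t3.npy',t,allow_pickle=True)
z=s['tool_pos'][2]-.058
P=[[ .61+.028*i+0,.203+.018*j,z+.03] for i in(-1,1) for j in(-1,1)]
print((w2px(w,P)*1.42).round())
E
```

```text
5.5833 [0.61040294 0.20407158 0.12777211] [ 3.14114566e+00 -2.17225390e-04  1.46706904e+00]
[[335. 417.]
 [321. 330.]
 [480. 404.]
 [475. 315.]]
```

View pics/w3.png

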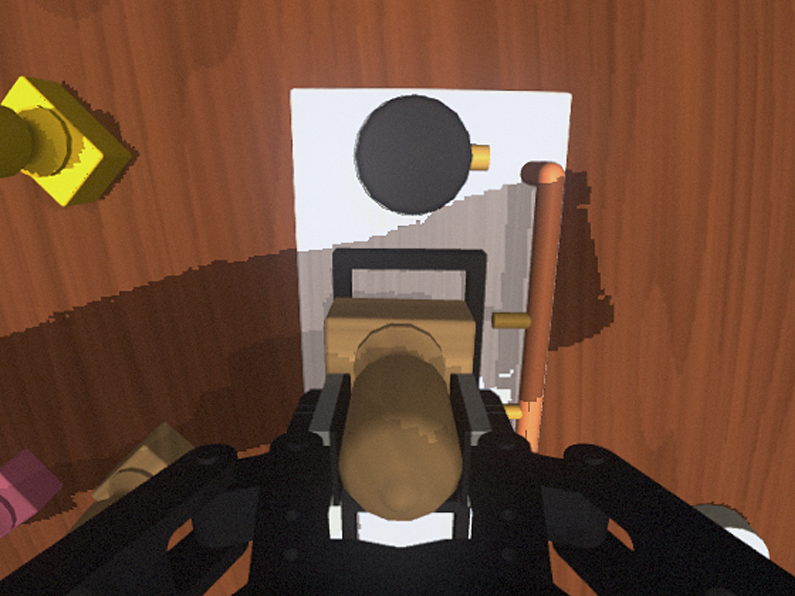

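```bash
cat >> m2.py <<'E'
def edges(w,tcp,top,bot,kerb=None,base=None,valve=None,s=1.42,grip=.058):
    """far plinth edge end pixels (top z, bottom z), far kerb outer corners, base corners"""
    z=tcp[2]-grip; o=lambda p,h:px2w(w,p[0]/s,p[1]/s,h)
    def mid(ps,h): a,b=o(ps[0],h),o(ps[1],h); d=b-a; return (a+b)/2,np.arctan2(d[1],d[0]),np.linalg.norm(d)
    r={}
    for n,p,h in(('top',top,z+.03),('bot',bot,z),('kerb',kerb,.028),('base',base,.012)):
        if p is None: continue
        m,y,l=mid(p,h); r[n]=(m,y); print(n,m.round(4),'yaw %.3f len %.4f'%(y,l))
    if valve: print('valve',o(valve,.081).round(4))
    return r
E
python3 - <<'E'
from m2 import *
w=np.load('w3.npy',allow_pickle=True).item()
tcp=[.6104,.2041,.1278]
r=edges(w,tcp,[(327,319),(476,317)],[(329,299),(475,300)],[(334,249),(486,250)],[(291,89),(572,95)],(413,155))
E
```

```text
top [0.6116 0.2225 0.0998] yaw -0.090 len 0.0538
bot [0.6118 0.2209 0.0698] yaw -0.111 len 0.0613
kerb [0.6173 0.2342 0.028 ] yaw -0.110 len 0.0750
base [0.6359 0.3084 0.012 ] yaw -0.119 len 0.1381
valve [0.6217 0.2785 0.081 ]
```

The wrist view shows the plinth far edge at (329–475, 299), the pocket3 kerb far corners at (334,249) and (486,250), and the valve at (413,155). The pocket centre is about 4 mm further along tool y and 2 mm along tool x.

Request:
{"method": "play_rows", "body": {
  "increments": [
    {"dx": 0.0018, "dy": 0.004, "dz": 0, "wx": 0, "wy": 0, "wz": 0.006, "jaw": 0.2},
    {"dx": 0, "dy": 0, "dz": 0.015, "wx": 0, "wy": 0, "wz": 0, "jaw": 0.2},
    {"dx": 0, "dy": 0, "dz": 0.015, "wx": 0, "wy": 0, "wz": 0, "jaw": 0.2},
    {"dx": 0, "dy": 0, "dz": 0.008, "wx": 0, "wy": 0, "wz": 0, "jaw": 0.2},
    {"dx": 0, "dy": 0, "dz": 0.004, "wx": 0, "wy": 0, "wz": 0, "jaw": 0.2},
    {"dx": 0, "dy": 0, "dz": 0.003, "wx": 0, "wy": 0, "wz": 0, "jaw": 0.2},
    {"dx": 0, "dy": 0, "dz": 0, "wx": 0, "wy": 0, "wz": 0, "jaw": 0.2},
    {"dx": 0, "dy": 0, "dz": 0, "wx": 0, "wy": 0, "wz": 0, "jaw": 0.2}
  ]
}}

```text
t: 6.35
tool_pos: [0.6152, 0.2054, 0.0828]
tcp_rot: [3.141, -0.0, 1.461]
force: [-0.1, -0.7, -1.3]
width: 0.365
finger_force: 40.2
```

Request:
{"method": "play_rows", "body": {
  "increments": [
    {"dx": 0, "dy": 0, "dz": 0.004, "wx": 0, "wy": 0, "wz": 0, "jaw": 0.2},
    {"dx": 0, "dy": 0, "dz": 0.004, "wx": 0, "wy": 0, "wz": 0, "jaw": 0.2},
    {"dx": 0, "dy": 0, "dz": 0.004, "wx": 0, "wy": 0, "wz": 0, "jaw": 0.2},
    {"dx": 0, "dy": 0, "dz": 0, "wx": 0, "wy": 0, "wz": 0, "jaw": 0.2},
    {"dx": 0, "dy": 0, "dz": 0, "wx": 0, "wy": 0, "wz": 0, "jaw": 0.2},
    {"dx": 0, "dy": 0, "dz": 0, "wx": 0, "wy": 0, "wz": 0, "jaw": 0.8},
    {"dx": 0, "dy": 0, "dz": 0, "wx": 0, "wy": 0, "wz": 0, "jaw": 0.9},
    {"dx": 0, "dy": 0, "dz": 0, "wx": 0, "wy": 0, "wz": 0, "jaw": 0.9}
  ]
}}

```text
t: 7.02
tool_pos: [0.6151, 0.2053, 0.0703]
tcp_rot: [3.141, -0.0, 1.461]
force: [-0.0, -0.7, -0.0]
width: 0.776
finger_force: 0.0
```

Request:
{"method": "play_rows", "body": {
  "increments": [
    {"dx": 0, "dy": 0, "dz": 0, "wx": 0, "wy": 0, "wz": 0, "jaw": 1},
    {"dx": 0, "dy": 0, "dz": 0, "wx": 0, "wy": 0, "wz": 0, "jaw": 1},
    {"dx": 0, "dy": 0, "dz": -0.01, "wx": 0, "wy": 0, "wz": 0, "jaw": 1},
    {"dx": 0, "dy": 0, "dz": -0.025, "wx": 0, "wy": 0, "wz": 0, "jaw": 1},
    {"dx": 0, "dy": 0, "dz": -0.035, "wx": 0, "wy": 0, "wz": 0, "jaw": 1},
    {"dx": 0, "dy": 0, "dz": -0.035, "wx": 0, "wy": 0, "wz": 0, "jaw": 1},
    {"dx": 0, "dy": 0, "dz": -0.025, "wx": 0, "wy": 0, "wz": 0, "jaw": 1},
    {"dx": 0, "dy": 0, "dz": 0, "wx": 0, "wy": 0, "wz": 0, "jaw": 1}
  ]
}}

```text
t: 7.68
tool_pos: [0.618, 0.206, 0.2083]
tcp_rot: [3.131, -0.004, 1.461]
force: [0.6, 0.1, 0.6]
width: 0.998
finger_force: 0.0
```

```bash
python3 - <<'E'
from h import *
s=bot.get_state(); print(s['t'],s['tool_pos'],s['tcp_rot'])
go(.4414,.1117,.2,.575+np.pi/2)
E
```

```text
7.6833 [0.61799087 0.20602088 0.20829934] [ 3.13062162 -0.00359194  1.46087451]
shift dx -0.1131 dy -0.1652 dz 0.0083 | wz -0.685 len 0.200
```

Request:
{"method": "play_rows", "body": {
  "increments": [
    {"dx": -0.0187, "dy": -0.027, "dz": 0, "wx": 0, "wy": 0, "wz": 0, "jaw": 1},
    {"dx": -0.0187, "dy": -0.027, "dz": 0, "wx": 0, "wy": 0, "wz": 0, "jaw": 1},
    {"dx": -0.0187, "dy": -0.027, "dz": 0, "wx": 0, "wy": 0, "wz": 0, "jaw": 1},
    {"dx": -0.0187, "dy": -0.027, "dz": 0, "wx": 0, "wy": 0, "wz": 0, "jaw": 1},
    {"dx": -0.0187, "dy": -0.027, "dz": 0, "wx": 0, "wy": 0, "wz": 0, "jaw": 1},
    {"dx": -0.0187, "dy": -0.027, "dz": 0, "wx": 0, "wy": 0, "wz": 0, "jaw": 1},
    {"dx": 0, "dy": 0, "dz": 0, "wx": 0, "wy": 0, "wz": -0.114, "jaw": 1},
    {"dx": 0, "dy": 0, "dz": 0, "wx": 0, "wy": 0, "wz": -0.114, "jaw": 1}
  ]
}}

```text
t: 8.35
tool_pos: [0.4395, 0.1109, 0.2009]
tcp_rot: [3.141, -0.0, 1.693]
force: [0.9, 0.8, 0.1]
width: 0.995
finger_force: 0.0
```

Request:
{"method": "play_rows", "body": {
  "increments": [
    {"dx": 0, "dy": 0, "dz": 0, "wx": 0, "wy": 0, "wz": -0.114, "jaw": 1},
    {"dx": 0, "dy": 0, "dz": 0, "wx": 0, "wy": 0, "wz": -0.114, "jaw": 1},
    {"dx": 0, "dy": 0, "dz": 0, "wx": 0, "wy": 0, "wz": -0.114, "jaw": 1},
    {"dx": 0, "dy": 0, "dz": 0, "wx": 0, "wy": 0, "wz": -0.114, "jaw": 1},
    {"dx": 0, "dy": 0, "dz": 0, "wx": 0, "wy": 0, "wz": 0, "jaw": 1},
    {"dx": 0, "dy": 0, "dz": 0, "wx": 0, "wy": 0, "wz": 0, "jaw": 1},
    {"dx": 0, "dy": 0, "dz": 0, "wx": 0, "wy": 0, "wz": 0, "jaw": 1},
    {"dx": 0, "dy": 0, "dz": 0, "wx": 0, "wy": 0, "wz": 0, "jaw": 1}
  ]
}}

```text
t: 9.02
tool_pos: [0.4415, 0.1116, 0.2004]
tcp_rot: [3.141, 0.0, 2.143]
force: [-2.0, 1.1, -0.5]
width: 0.998
finger_force: 0.0
```

```bash
python3 - <<'E'
from h import *
s=bot.get_state(); print(s['t'],s['tool_pos'],s['tcp_rot'])
w=snap('wrist','w4.png',s=1.42); np.save('w4.npy',w,allow_pickle=True)
E
```

```text
9.0167 [0.4415438  0.11160299 0.20040741] [3.14139322e+00 1.19916679e-05 2.14288028e+00]
```

View pics/w4.png

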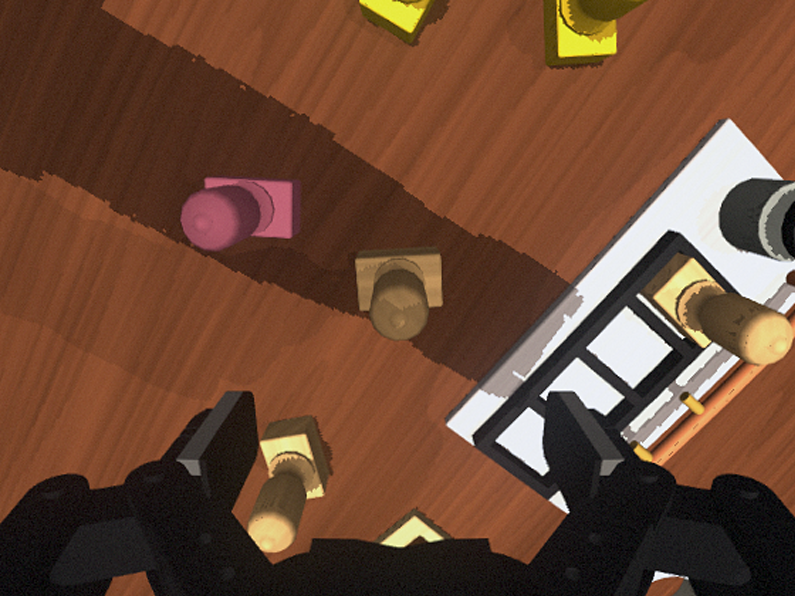

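Finial 1 stands in pocket3. Finial 2 is under the hand, plinth top at about (356–442, 257–308) and dome at (398,321). Finial 3 is at (290,460).

```bash
python3 - <<'E'
from m2 import *
w=np.load('w4.npy',allow_pickle=True).item()
q=fin(w,(398,321),[(356,257),(442,256),(441,308),(359,307)])
go(q[0],q[1],.0575,q[2]+np.pi/2 if abs(q[2])<1.2 else q[2]-np.pi/2)
# aligned with tool y?
f=w['frame'];g=cv2.resize(f[165:245,235:330,::-1],None,fx=8,fy=7,interpolation=cv2.INTER_CUBIC);cv2.imwrite('pics/c4.png',cv2.convertScaleAbs(g,alpha=1.8))
E
```

```text
finial x 0.4422 y 0.1085 yaw 0.578 rms 0.94 [ 0.7 -0.4]
shift dx -0.0029 dy -0.0012 dz 0.1429 | wz -0.005 len 0.003
```

View pics/c4.png

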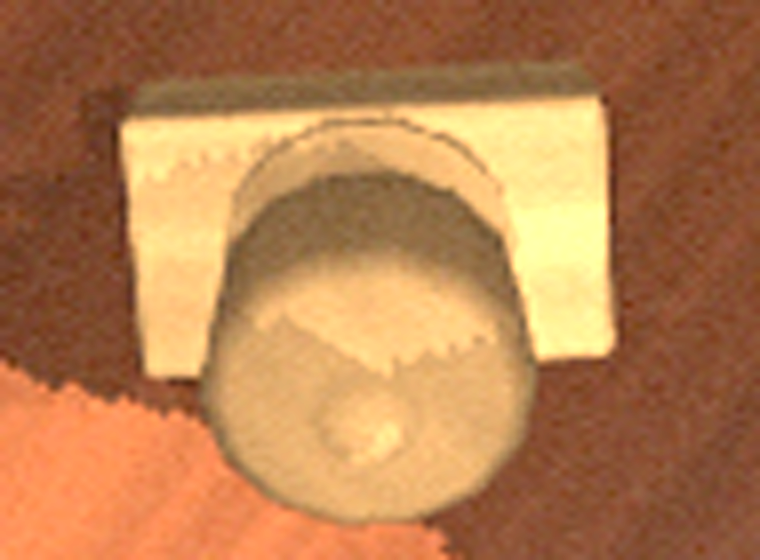

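```bash
python3 - <<'E'
from m2 import *
w=np.load('w4.npy',allow_pickle=True).item()
n=lambda p:(p[0]/8+235,p[1]/7+165)
q=fin(w,n((365,425)),[n(p) for p in[(122,123),(603,97),(614,352),(147,378)]],s=1)
go(q[0],q[1],.0575,q[2]+np.pi/2 if abs(q[2])<1.2 else q[2]-np.pi/2)
E
```

```text
finial x 0.4423 y 0.1085 yaw 0.635 rms 0.67 [0.6 0.1]
shift dx -0.0031 dy -0.0010 dz 0.1429 | wz -0.063 len 0.003
```

Request:
{"method": "play_rows", "body": {
  "increments": [
    {"dx": -0.0031, "dy": -0.001, "dz": 0.02, "wx": 0, "wy": 0, "wz": 0, "jaw": 1},
    {"dx": 0, "dy": 0, "dz": 0.025, "wx": 0, "wy": 0, "wz": -0.063, "jaw": 1},
    {"dx": 0, "dy": 0, "dz": 0.025, "wx": 0, "wy": 0, "wz": 0, "jaw": 1},
    {"dx": 0, "dy": 0, "dz": 0.025, "wx": 0, "wy": 0, "wz": 0, "jaw": 1},
    {"dx": 0, "dy": 0, "dz": 0.025, "wx": 0, "wy": 0, "wz": 0, "jaw": 1},
    {"dx": 0, "dy": 0, "dz": 0.023, "wx": 0, "wy": 0, "wz": 0, "jaw": 1},
    {"dx": 0, "dy": 0, "dz": 0, "wx": 0, "wy": 0, "wz": 0, "jaw": 1},
    {"dx": 0, "dy": 0, "dz": 0, "wx": 0, "wy": 0, "wz": 0, "jaw": 1}
  ]
}}

```text
t: 9.73
tool_pos: [0.4411, 0.1084, 0.0566]
tcp_rot: [-3.139, -0.002, 2.207]
force: [1.3, 0.0, 0.5]
width: 1.0
finger_force: 0.0
```

Request:
{"method": "play_rows", "body": {
  "increments": [
    {"dx": 0, "dy": 0, "dz": 0, "wx": 0, "wy": 0, "wz": 0, "jaw": 0.2},
    {"dx": 0, "dy": 0, "dz": 0, "wx": 0, "wy": 0, "wz": 0, "jaw": 0.2},
    {"dx": 0, "dy": 0, "dz": 0, "wx": 0, "wy": 0, "wz": 0, "jaw": 0.2},
    {"dx": 0, "dy": 0, "dz": 0, "wx": 0, "wy": 0, "wz": 0, "jaw": 0.2},
    {"dx": 0, "dy": 0, "dz": 0, "wx": 0, "wy": 0, "wz": 0, "jaw": 0.2},
    {"dx": 0, "dy": 0, "dz": 0, "wx": 0, "wy": 0, "wz": 0, "jaw": 0.2},
    {"dx": 0, "dy": 0, "dz": 0, "wx": 0, "wy": 0, "wz": 0, "jaw": 0.2},
    {"dx": 0, "dy": 0, "dz": 0, "wx": 0, "wy": 0, "wz": 0, "jaw": 0.2}
  ]
}}

```text
t: 10.4
tool_pos: [0.4432, 0.1085, 0.0584]
tcp_rot: [3.14, 0.001, 2.208]
force: [-2.0, -0.8, 5.4]
width: 0.358
finger_force: 39.3
```

Request:
{"method": "play_rows", "body": {
  "increments": [
    {"dx": 0, "dy": 0, "dz": -0.02, "wx": 0, "wy": 0, "wz": 0, "jaw": 0.2},
    {"dx": 0, "dy": 0, "dz": -0.03, "wx": 0, "wy": 0, "wz": 0.1065, "jaw": 0.2},
    {"dx": 0, "dy": 0, "dz": -0.02, "wx": 0, "wy": 0, "wz": 0.1065, "jaw": 0.2},
    {"dx": 0, "dy": 0, "dz": 0, "wx": 0, "wy": 0, "wz": 0.1065, "jaw": 0.2},
    {"dx": 0, "dy": 0, "dz": 0, "wx": 0, "wy": 0, "wz": 0.1065, "jaw": 0.2},
    {"dx": 0, "dy": 0, "dz": 0, "wx": 0, "wy": 0, "wz": 0.1065, "jaw": 0.2},
    {"dx": 0, "dy": 0, "dz": 0, "wx": 0, "wy": 0, "wz": 0.1065, "jaw": 0.2},
    {"dx": 0, "dy": 0, "dz": 0, "wx": 0, "wy": 0, "wz": 0.1065, "jaw": 0.2}
  ]
}}

```text
t: 11.07
tool_pos: [0.4422, 0.1085, 0.1274]
tcp_rot: [3.142, -0.0, 1.457]
force: [0.9, -0.3, -0.5]
width: 0.367
finger_force: 39.9
```

```bash
python3 - <<'E'
from h import *
s=bot.get_state(); print(s['t'],s['tool_pos'],s['tcp_rot'])
go(.6091,.1567,.128,1.461,[.4422,.1085,.1275,1.461])
E
```

```text
11.0667 [0.4422489  0.10847664 0.12742225] [ 3.14150008e+00 -1.75825553e-04  1.45700083e+00]
shift dx 0.0662 dy 0.1606 dz -0.0005 | wz 0.000 len 0.174
```

Request:
{"method": "play_rows", "body": {
  "increments": [
    {"dx": 0.011, "dy": 0.0268, "dz": 0, "wx": 0, "wy": 0, "wz": 0, "jaw": 0.2},
    {"dx": 0.011, "dy": 0.0268, "dz": 0, "wx": 0, "wy": 0, "wz": 0, "jaw": 0.2},
    {"dx": 0.011, "dy": 0.0268, "dz": 0, "wx": 0, "wy": 0, "wz": 0, "jaw": 0.2},
    {"dx": 0.011, "dy": 0.0268, "dz": 0, "wx": 0, "wy": 0, "wz": 0, "jaw": 0.2},
    {"dx": 0.011, "dy": 0.0268, "dz": 0, "wx": 0, "wy": 0, "wz": 0, "jaw": 0.2},
    {"dx": 0.011, "dy": 0.0266, "dz": 0, "wx": 0, "wy": 0, "wz": 0, "jaw": 0.2},
    {"dx": 0, "dy": 0, "dz": 0, "wx": 0, "wy": 0, "wz": 0, "jaw": 0.2},
    {"dx": 0, "dy": 0, "dz": 0, "wx": 0, "wy": 0, "wz": 0, "jaw": 0.2}
  ]
}}

```text
t: 11.73
tool_pos: [0.6098, 0.1569, 0.1263]
tcp_rot: [-3.141, 0.0, 1.463]
force: [-0.4, -0.4, -0.3]
width: 0.366
finger_force: 40.2
```

Request:
{"method": "play_rows", "body": {
  "increments": [
    {"dx": 0, "dy": 0, "dz": 0, "wx": 0, "wy": 0, "wz": 0, "jaw": 0.2},
    {"dx": 0, "dy": 0, "dz": 0, "wx": 0, "wy": 0, "wz": 0, "jaw": 0.2},
    {"dx": 0, "dy": 0, "dz": 0, "wx": 0, "wy": 0, "wz": 0, "jaw": 0.2},
    {"dx": 0, "dy": 0, "dz": 0, "wx": 0, "wy": 0, "wz": 0, "jaw": 0.2},
    {"dx": 0, "dy": 0, "dz": 0.015, "wx": 0, "wy": 0, "wz": 0, "jaw": 0.2},
    {"dx": 0, "dy": 0, "dz": 0.01, "wx": 0, "wy": 0, "wz": 0, "jaw": 0.2},
    {"dx": 0, "dy": 0, "dz": 0, "wx": 0, "wy": 0, "wz": 0, "jaw": 0.2},
    {"dx": 0, "dy": 0, "dz": 0, "wx": 0, "wy": 0, "wz": 0, "jaw": 0.2}
  ]
}}

```text
t: 12.4
tool_pos: [0.6081, 0.1565, 0.1016]
tcp_rot: [-3.139, 0.0, 1.462]
force: [0.4, 0.3, -0.7]
width: 0.365
finger_force: 40.2
```

```bash
python3 - <<'E'
from h import *
s=bot.get_state(); print(s['t'],s['tool_pos'],s['tcp_rot'])
w=snap('wrist'); np.save('w5.npy',w,allow_pickle=True)
f=w['frame'][130:330,180:380,::-1]
cv2.imwrite('pics/w5.png',cv2.resize(cv2.convertScaleAbs(f,alpha=1.5),None,fx=3,fy=3,interpolation=cv2.INTER_CUBIC))
E
```

```text
12.4 [0.60808837 0.15650797 0.10159139] [-3.13946760e+00  3.96524433e-04  1.46220729e+00]
```

View pics/w5.png

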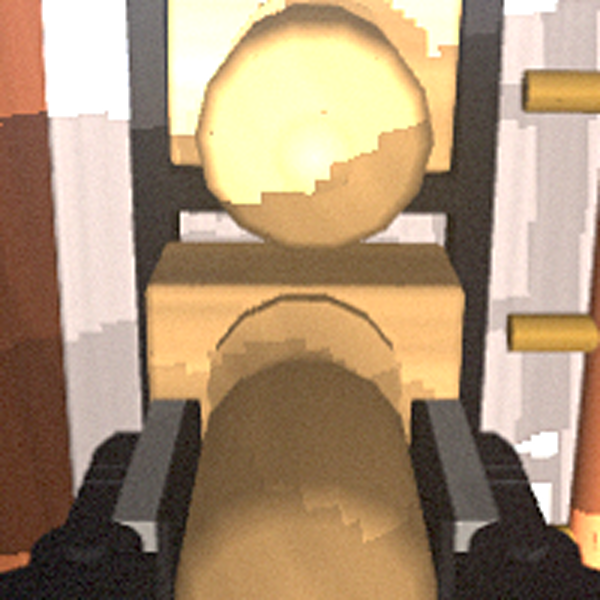

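```bash
cat > m3.py <<'E'
from m2 import *
def place(w,tcp,yaw,top,bot,kin,off,s,grip=.0575,a=-.11):
    n=lambda p:np.array(p)/s+off
    z=tcp[2]-grip; yv=np.array([-np.sin(a),np.cos(a)]);xv=np.array([np.cos(a),np.sin(a)])
    ed=lambda ps,h:[px2w(w,*n(p),h)[:2] for p in ps]
    for nm,ps,h,d in(('ptop',top,z+.03,.018),('pbot',bot,z,.018),('kerb-in',kin,.028,.0205)):
        A,B=ed(ps,h); c=(A+B)/2-d*yv; v=B-A; print(nm,'centre',c.round(4),'yaw %.3f len %.4f'%(np.arctan2(v[1],v[0]),np.hypot(*v)), 'rel tcp x\' %.4f y\' %.4f'%((c-tcp[:2])@xv,(c-tcp[:2])@yv))
E
python3 - <<'E'
from m3 import *
w=np.load('w5.npy',allow_pickle=True).item()
place(w,np.array([.6081,.1565,.1016]),1.462,[(147,288),(464,290)],[(170,242),(445,245)],[(180,212),(448,212)],(180,130),3)
E
```

```text
ptop centre [0.6068 0.156 ] yaw -0.114 len 0.0541 rel tcp x' -0.0012 y' -0.0007
pbot centre [0.6071 0.1554] yaw -0.119 len 0.0545 rel tcp x' -0.0009 y' -0.0012
kerb-in centre [0.6084 0.1552] yaw -0.108 len 0.0569 rel tcp x' 0.0005 y' -0.0013
```

Plinth lower edge at (170–445, 243) and kerb inner corners at (180,212) and (448,212) in the crop. It needs a shift of about 1.4 mm, then the descent.

Request:
{"method": "play_rows", "body": {
  "increments": [
    {"dx": 0, "dy": 0.0014, "dz": 0, "wx": 0, "wy": 0, "wz": 0, "jaw": 0.2},
    {"dx": 0, "dy": 0, "dz": 0.009, "wx": 0, "wy": 0, "wz": 0, "jaw": 0.2},
    {"dx": 0, "dy": 0, "dz": 0.006, "wx": 0, "wy": 0, "wz": 0, "jaw": 0.2},
    {"dx": 0, "dy": 0, "dz": 0.004, "wx": 0, "wy": 0, "wz": 0, "jaw": 0.2},
    {"dx": 0, "dy": 0, "dz": 0.002, "wx": 0, "wy": 0, "wz": 0, "jaw": 0.2},
    {"dx": 0, "dy": 0, "dz": 0, "wx": 0, "wy": 0, "wz": 0, "jaw": 0.2},
    {"dx": 0, "dy": 0, "dz": 0, "wx": 0, "wy": 0, "wz": 0, "jaw": 0.2},
    {"dx": 0, "dy": 0, "dz": 0, "wx": 0, "wy": 0, "wz": 0, "jaw": 0.2}
  ]
}}

```text
t: 13.12
tool_pos: [0.6107, 0.1566, 0.0815]
tcp_rot: [3.141, -0.0, 1.462]
force: [0.6, 0.2, -2.0]
width: 0.368
finger_force: 40.2
```

Request:
{"method": "play_rows", "body": {
  "increments": [
    {"dx": 0, "dy": 0, "dz": 0.004, "wx": 0, "wy": 0, "wz": 0, "jaw": 0.2},
    {"dx": 0, "dy": 0, "dz": 0.004, "wx": 0, "wy": 0, "wz": 0, "jaw": 0.2},
    {"dx": 0, "dy": 0, "dz": 0.003, "wx": 0, "wy": 0, "wz": 0, "jaw": 0.2},
    {"dx": 0, "dy": 0, "dz": 0, "wx": 0, "wy": 0, "wz": 0, "jaw": 0.2},
    {"dx": 0, "dy": 0, "dz": 0, "wx": 0, "wy": 0, "wz": 0, "jaw": 0.2},
    {"dx": 0, "dy": 0, "dz": 0, "wx": 0, "wy": 0, "wz": 0, "jaw": 0.8},
    {"dx": 0, "dy": 0, "dz": 0, "wx": 0, "wy": 0, "wz": 0, "jaw": 0.9},
    {"dx": 0, "dy": 0, "dz": 0, "wx": 0, "wy": 0, "wz": 0, "jaw": 0.9}
  ]
}}

```text
t: 13.78
tool_pos: [0.6106, 0.1565, 0.0701]
tcp_rot: [-3.141, -0.0, 1.462]
force: [-0.6, -0.1, 0.5]
width: 0.776
finger_force: 0.0
```

Request:
{"method": "play_rows", "body": {
  "increments": [
    {"dx": 0, "dy": 0, "dz": 0, "wx": 0, "wy": 0, "wz": 0, "jaw": 1},
    {"dx": 0, "dy": 0, "dz": 0, "wx": 0, "wy": 0, "wz": 0, "jaw": 1},
    {"dx": 0, "dy": 0, "dz": -0.01, "wx": 0, "wy": 0, "wz": 0, "jaw": 1},
    {"dx": 0, "dy": 0, "dz": -0.025, "wx": 0, "wy": 0, "wz": 0, "jaw": 1},
    {"dx": 0, "dy": 0, "dz": -0.035, "wx": 0, "wy": 0, "wz": 0, "jaw": 1},
    {"dx": 0, "dy": 0, "dz": -0.035, "wx": 0, "wy": 0, "wz": 0, "jaw": 1},
    {"dx": 0, "dy": 0, "dz": -0.025, "wx": 0, "wy": 0, "wz": 0, "jaw": 1},
    {"dx": -0.0321, "dy": -0.01925, "dz": 0, "wx": 0, "wy": 0, "wz": 0, "jaw": 1}
  ]
}}

```text
t: 14.45
tool_pos: [0.5953, 0.13, 0.2081]
tcp_rot: [3.126, -0.005, 1.466]
force: [1.9, -1.2, 0.4]
width: 0.997
finger_force: 0.0
```

Request:
{"method": "play_rows", "body": {
  "increments": [
    {"dx": -0.0321, "dy": -0.01925, "dz": 0, "wx": 0, "wy": 0, "wz": 0, "jaw": 1},
    {"dx": -0.0321, "dy": -0.01925, "dz": 0, "wx": 0, "wy": 0, "wz": 0, "jaw": 1},
    {"dx": -0.0321, "dy": -0.01925, "dz": 0, "wx": 0, "wy": 0, "wz": 0, "jaw": 1},
    {"dx": -0.0321, "dy": -0.01925, "dz": 0, "wx": 0, "wy": 0, "wz": 0, "jaw": 1},
    {"dx": -0.0321, "dy": -0.01925, "dz": 0, "wx": 0, "wy": 0, "wz": 0, "jaw": 1},
    {"dx": -0.0321, "dy": -0.01925, "dz": 0, "wx": 0, "wy": 0, "wz": 0, "jaw": 1},
    {"dx": 0, "dy": 0, "dz": 0, "wx": 0, "wy": 0, "wz": 0.1145, "jaw": 1},
    {"dx": 0, "dy": 0, "dz": 0, "wx": 0, "wy": 0, "wz": 0.1145, "jaw": 1}
  ]
}}

```text
t: 15.12
tool_pos: [0.4512, -0.054, 0.2015]
tcp_rot: [3.14, -0.0, 1.224]
force: [0.0, 0.9, 0.5]
width: 0.997
finger_force: 0.0
```

Request:
{"method": "play_rows", "body": {
  "increments": [
    {"dx": 0, "dy": 0, "dz": 0, "wx": 0, "wy": 0, "wz": 0.1145, "jaw": 1},
    {"dx": 0, "dy": 0, "dz": 0, "wx": 0, "wy": 0, "wz": 0.1145, "jaw": 1},
    {"dx": 0, "dy": 0, "dz": 0, "wx": 0, "wy": 0, "wz": 0.1145, "jaw": 1},
    {"dx": 0, "dy": 0, "dz": 0, "wx": 0, "wy": 0, "wz": 0.1145, "jaw": 1},
    {"dx": 0, "dy": 0, "dz": 0, "wx": 0, "wy": 0, "wz": 0, "jaw": 1},
    {"dx": 0, "dy": 0, "dz": 0, "wx": 0, "wy": 0, "wz": 0, "jaw": 1},
    {"dx": 0, "dy": 0, "dz": 0, "wx": 0, "wy": 0, "wz": 0, "jaw": 1},
    {"dx": 0, "dy": 0, "dz": 0, "wx": 0, "wy": 0, "wz": 0, "jaw": 1}
  ]
}}

```text
t: 15.78
tool_pos: [0.4523, -0.0523, 0.2005]
tcp_rot: [3.141, -0.0, 0.777]
force: [-0.3, -0.3, -0.1]
width: 1.002
finger_force: 0.0
```

```bash
python3 - <<'E'
from h import *
s=bot.get_state(); print(s['t'],s['tool_pos'],s['tcp_rot'])
w=snap('wrist'); np.save('w6.npy',w,allow_pickle=True)
f=w['frame'][:,:,::-1]; P=w2px(w,[[.452,-.052,.06]])[0]; print(P)
c=cv2.resize(cv2.convertScaleAbs(f[150:260,220:340],alpha=1.4),None,fx=5,fy=5,interpolation=cv2.INTER_CUBIC)
t=snap('top')['frame'][130:280,150:400,::-1]
t=cv2.resize(t,(200*1,120)); o=np.zeros((600,800,3),np.uint8); o[:550,:600]=c; o[:120,600:]=t
o[130:280,600:800]=cv2.resize(f,(200,150)); cv2.imwrite('pics/w6.png',o)
E
```

```text
15.7833 [ 0.45233736 -0.05225702  0.20052889] [ 3.14135600e+00 -2.32830657e-04  7.77245956e-01]
[282.4762823  202.34353857]
```

View pics/w6.png

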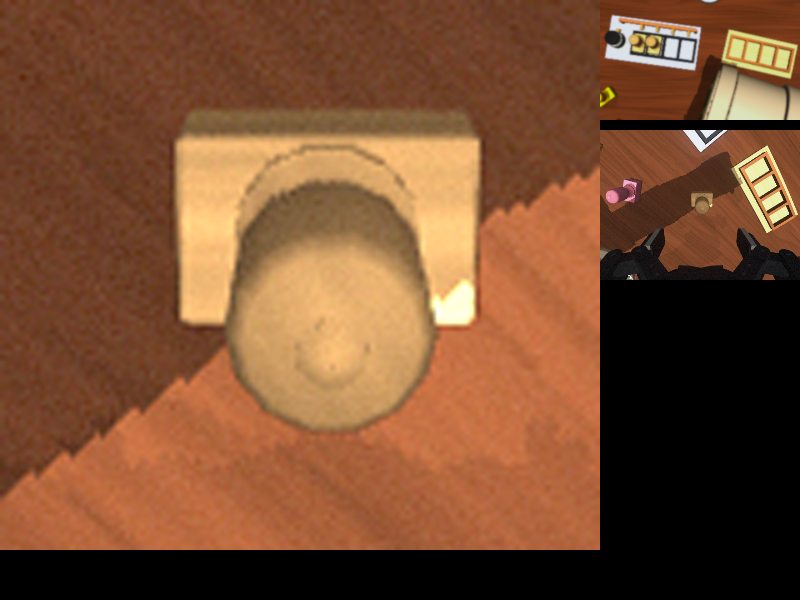

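Finial 3's plinth top corners are at (176,140), (479,140), (475,324) and (181,324) in the crop. The top inset shows two finials in the station.

```bash
python3 - <<'E'
from m2 import *
w=np.load('w6.npy',allow_pickle=True).item()
q=fin(w,(332,350),[(176,140),(479,140),(475,324),(181,324)],s=5,off=(220,150))
go(q[0],q[1],.0575,.777)
E
```

```text
finial x 0.4527 y -0.0553 yaw -0.792 rms 0.89 [0.2 1.9]
shift dx -0.0019 dy 0.0025 dz 0.1429 | wz -0.000 len 0.003
```

Request:
{"method": "play_rows", "body": {
  "increments": [
    {"dx": -0.0019, "dy": 0.0025, "dz": 0.02, "wx": 0, "wy": 0, "wz": 0, "jaw": 1},
    {"dx": 0, "dy": 0, "dz": 0.025, "wx": 0, "wy": 0, "wz": 0, "jaw": 1},
    {"dx": 0, "dy": 0, "dz": 0.025, "wx": 0, "wy": 0, "wz": 0, "jaw": 1},
    {"dx": 0, "dy": 0, "dz": 0.025, "wx": 0, "wy": 0, "wz": 0, "jaw": 1},
    {"dx": 0, "dy": 0, "dz": 0.025, "wx": 0, "wy": 0, "wz": 0, "jaw": 1},
    {"dx": 0, "dy": 0, "dz": 0.023, "wx": 0, "wy": 0, "wz": 0, "jaw": 1},
    {"dx": 0, "dy": 0, "dz": 0, "wx": 0, "wy": 0, "wz": 0, "jaw": 1},
    {"dx": 0, "dy": 0, "dz": 0, "wx": 0, "wy": 0, "wz": 0, "jaw": 1}
  ]
}}

```text
t: 16.55
tool_pos: [0.4515, -0.055, 0.0566]
tcp_rot: [-3.139, 0.001, 0.776]
force: [0.5, -0.1, 1.0]
width: 0.998
finger_force: 0.0
```

Request:
{"method": "play_rows", "body": {
  "increments": [
    {"dx": 0, "dy": 0, "dz": 0, "wx": 0, "wy": 0, "wz": 0, "jaw": 0.2},
    {"dx": 0, "dy": 0, "dz": 0, "wx": 0, "wy": 0, "wz": 0, "jaw": 0.2},
    {"dx": 0, "dy": 0, "dz": 0, "wx": 0, "wy": 0, "wz": 0, "jaw": 0.2},
    {"dx": 0, "dy": 0, "dz": 0, "wx": 0, "wy": 0, "wz": 0, "jaw": 0.2},
    {"dx": 0, "dy": 0, "dz": 0, "wx": 0, "wy": 0, "wz": 0, "jaw": 0.2},
    {"dx": 0, "dy": 0, "dz": 0, "wx": 0, "wy": 0, "wz": 0, "jaw": 0.2},
    {"dx": 0, "dy": 0, "dz": 0, "wx": 0, "wy": 0, "wz": 0, "jaw": 0.2},
    {"dx": 0, "dy": 0, "dz": 0, "wx": 0, "wy": 0, "wz": 0, "jaw": 0.2}
  ]
}}

```text
t: 17.22
tool_pos: [0.4536, -0.0556, 0.0584]
tcp_rot: [3.14, -0.001, 0.775]
force: [-1.1, -0.5, 5.7]
width: 0.368
finger_force: 39.4
```

Request:
{"method": "play_rows", "body": {
  "increments": [
    {"dx": 0, "dy": 0, "dz": -0.02, "wx": 0, "wy": 0, "wz": 0, "jaw": 0.2},
    {"dx": 0, "dy": 0, "dz": -0.03, "wx": 0, "wy": 0, "wz": -0.114, "jaw": 0.2},
    {"dx": 0, "dy": 0, "dz": -0.02, "wx": 0, "wy": 0, "wz": -0.114, "jaw": 0.2},
    {"dx": 0, "dy": 0, "dz": 0, "wx": 0, "wy": 0, "wz": -0.114, "jaw": 0.2},
    {"dx": 0, "dy": 0, "dz": 0, "wx": 0, "wy": 0, "wz": -0.114, "jaw": 0.2},
    {"dx": 0, "dy": 0, "dz": 0, "wx": 0, "wy": 0, "wz": -0.114, "jaw": 0.2},
    {"dx": 0, "dy": 0, "dz": 0, "wx": 0, "wy": 0, "wz": -0.114, "jaw": 0.2},
    {"dx": 0, "dy": 0, "dz": 0, "wx": 0, "wy": 0, "wz": 0, "jaw": 0.2}
  ]
}}

```text
t: 17.88
tool_pos: [0.4526, -0.0553, 0.1274]
tcp_rot: [3.141, -0.0, 1.462]
force: [-0.4, 0.1, -0.8]
width: 0.363
finger_force: 40.0
```

Request:
{"method": "play_rows", "body": {
  "increments": [
    {"dx": 0.0298, "dy": 0.0224, "dz": 0, "wx": 0, "wy": 0, "wz": 0, "jaw": 0.2},
    {"dx": 0.0298, "dy": 0.0224, "dz": 0, "wx": 0, "wy": 0, "wz": 0, "jaw": 0.2},
    {"dx": 0.0298, "dy": 0.0224, "dz": 0, "wx": 0, "wy": 0, "wz": 0, "jaw": 0.2},
    {"dx": 0.0298, "dy": 0.0224, "dz": 0, "wx": 0, "wy": 0, "wz": 0, "jaw": 0.2},
    {"dx": 0.0298, "dy": 0.0224, "dz": 0, "wx": 0, "wy": 0, "wz": 0, "jaw": 0.2},
    {"dx": 0.0298, "dy": 0.0224, "dz": 0, "wx": 0, "wy": 0, "wz": 0, "jaw": 0.2},
    {"dx": 0, "dy": 0, "dz": 0, "wx": 0, "wy": 0, "wz": 0, "jaw": 0.2},
    {"dx": 0, "dy": 0, "dz": 0, "wx": 0, "wy": 0, "wz": 0, "jaw": 0.2}
  ]
}}

```text
t: 18.55
tool_pos: [0.6068, 0.1089, 0.1263]
tcp_rot: [-3.141, 0.0, 1.459]
force: [0.0, 0.0, -0.9]
width: 0.363
finger_force: 40.2
```

Request:
{"method": "play_rows", "body": {
  "increments": [
    {"dx": 0, "dy": 0, "dz": 0, "wx": 0, "wy": 0, "wz": 0, "jaw": 0.2},
    {"dx": 0, "dy": 0, "dz": 0, "wx": 0, "wy": 0, "wz": 0, "jaw": 0.2},
    {"dx": 0, "dy": 0, "dz": 0, "wx": 0, "wy": 0, "wz": 0, "jaw": 0.2},
    {"dx": 0, "dy": 0, "dz": 0, "wx": 0, "wy": 0, "wz": 0, "jaw": 0.2},
    {"dx": 0, "dy": 0, "dz": 0.015, "wx": 0, "wy": 0, "wz": 0, "jaw": 0.2},
    {"dx": 0, "dy": 0, "dz": 0.01, "wx": 0, "wy": 0, "wz": 0, "jaw": 0.2},
    {"dx": 0, "dy": 0, "dz": 0, "wx": 0, "wy": 0, "wz": 0, "jaw": 0.2},
    {"dx": 0, "dy": 0, "dz": 0, "wx": 0, "wy": 0, "wz": 0, "jaw": 0.2}
  ]
}}

```text
t: 19.22
tool_pos: [0.6051, 0.1069, 0.1016]
tcp_rot: [-3.14, 0.0, 1.459]
force: [0.2, -0.0, -1.0]
width: 0.366
finger_force: 40.2
```

```bash
python3 - <<'E'
from h import *
s=bot.get_state(); print(s['t'],s['tool_pos'],s['tcp_rot'])
go(.6061,.1077,.1015,1.461)
w=snap('wrist'); np.save('w7.npy',w,allow_pickle=True)
# row/column grey profiles for edge reading without viewing
g=cv2.cvtColor(w['frame'],cv2.COLOR_RGB2GRAY).astype(int)
w5=np.load('w5.npy',allow_pickle=True).item(); g5=cv2.cvtColor(w5['frame'],cv2.COLOR_RGB2GRAY).astype(int)
print('w5 r202',g5[202,222:345].tolist()); print('w7 r202',g[202,222:345].tolist())
print('w5 col',g5[190:235,250].tolist(),'\n',g5[190:235,320].tolist()); print('w7 col',g[190:235,250].tolist(),'\n',g[190:235,320].tolist())
E
```

```text
19.2167 [0.6051465  0.10693612 0.10160051] [-3.13952158e+00  2.52119607e-04  1.45856088e+00]
shift dx 0.0009 dy 0.0009 dz 0.0001 | wz -0.002 len 0.001
w5 r202 [160, 138, 68, 37, 44, 46, 38, 43, 39, 40, 45, 46, 40, 49, 44, 40, 34, 32, 166, 156, 153, 153, 157, 163, 164, 160, 158, 160, 163, 159, 131, 134, 146, 144, 131, 79, 71, 83, 90, 98, 106, 109, 107, 111, 109, 114, 113, 112, 114, 117, 114, 117, 119, 122, 118, 120, 115, 120, 116, 117, 115, 116, 118, 117, 116, 117, 120, 123, 118, 122, 127, 122, 123, 121, 122, 122, 120, 123, 121, 120, 122, 121, 122, 123, 119, 112, 105, 96, 87, 92, 135, 165, 164, 158, 161, 161, 162, 164, 163, 162, 166, 161, 139, 140, 137, 134, 103, 29, 31, 36, 43, 41, 44, 44, 38, 41, 43, 46, 40, 46, 40, 44, 97]
w7 r202 [42, 35, 43, 47, 39, 46, 42, 39, 46, 44, 40, 37, 39, 26, 162, 156, 156, 154, 157, 157, 159, 159, 156, 156, 158, 157, 155, 153, 158, 136, 140, 111, 72, 74, 85, 92, 98, 106, 106, 110, 109, 111, 111, 111, 111, 113, 114, 115, 114, 124, 117, 117, 118, 114, 120, 116, 116, 121, 122, 118, 118, 119, 116, 119, 123, 120, 122, 121, 122, 121, 123, 124, 124, 121, 120, 
[... 349 characters left out ...]
 66, 75, 65, 68, 68, 68, 68, 80, 108, 122, 129, 134, 136, 132, 134, 123, 125, 126] 
 [77, 64, 52, 43, 38, 43, 47, 44, 38, 39, 54, 111, 163, 158, 158, 157, 155, 156, 155, 157, 144, 83, 70, 78, 74, 71, 67, 66, 67, 66, 67, 71, 71, 70, 75, 99, 116, 125, 133, 137, 138, 138, 141, 139, 140]
w7 col [109, 112, 101, 92, 79, 79, 73, 73, 42, 55, 103, 145, 158, 158, 155, 157, 148, 130, 130, 108, 68, 74, 75, 69, 74, 69, 72, 67, 68, 70, 64, 69, 72, 89, 110, 128, 135, 140, 137, 133, 131, 127, 127, 129, 132] 
 [42, 45, 38, 42, 48, 42, 37, 43, 40, 59, 101, 138, 133, 135, 132, 136, 133, 135, 130, 104, 67, 73, 72, 68, 62, 70, 68, 66, 68, 64, 71, 70, 69, 96, 115, 127, 133, 137, 139, 138, 143, 141, 137, 137, 136]
```

```bash
python3 - <<'E'
from h import *
for n in('w5','w7'):
    w=np.load(n+'.npy',allow_pickle=True).item(); f=w['frame'].astype(int); 
    for r in (222,240): print(n,r,'R-B left',(f[r,224:246,0]-f[r,224:246,2]).tolist(),'right',(f[r,322:342,0]-f[r,322:342,2]).tolist())
E
```

```text
w5 222 R-B left [18, 12, 6, 13, 12, 7, 28, 32, 37, 40, 38, 37, 35, 34, 34, 36, 40, 36, 38, 36, 35, 36] right [43, 40, 43, 41, 42, 39, 40, 39, 39, 42, 30, 10, 10, 13, 15, 11, 10, 9, 9, 15]
w5 240 R-B left [17, 18, 10, 7, 12, 68, 75, 85, 86, 86, 87, 85, 86, 89, 88, 90, 85, 86, 84, 87, 87, 87] right [85, 86, 86, 88, 84, 85, 85, 86, 87, 83, 79, 76, 16, 10, 11, 11, 11, 12, 5, 11]
w7 222 R-B left [8, 11, 15, 10, 10, 10, 23, 35, 43, 45, 46, 39, 45, 42, 41, 44, 41, 42, 45, 42, 41, 44] right [44, 41, 38, 43, 41, 44, 43, 39, 44, 44, 43, 28, 15, 8, 11, 13, 12, 15, 23, 21]
w7 240 R-B left [4, 11, 12, 6, 5, 56, 69, 78, 91, 89, 89, 90, 89, 87, 92, 89, 94, 89, 89, 89, 87, 85] right [84, 87, 86, 86, 88, 87, 88, 88, 87, 88, 81, 78, 53, 4, 6, 8, 18, 22, 20, 21]
```

Request:
{"method": "play_rows", "body": {
  "increments": [
    {"dx": -0.0008, "dy": -0.0021, "dz": 0, "wx": 0, "wy": 0, "wz": 0, "jaw": 0.2},
    {"dx": 0, "dy": 0, "dz": 0.009, "wx": 0, "wy": 0, "wz": 0, "jaw": 0.2},
    {"dx": 0, "dy": 0, "dz": 0.006, "wx": 0, "wy": 0, "wz": 0, "jaw": 0.2},
    {"dx": 0, "dy": 0, "dz": 0.004, "wx": 0, "wy": 0, "wz": 0, "jaw": 0.2},
    {"dx": 0, "dy": 0, "dz": 0.002, "wx": 0, "wy": 0, "wz": 0, "jaw": 0.2},
    {"dx": 0, "dy": 0, "dz": 0, "wx": 0, "wy": 0, "wz": 0, "jaw": 0.2},
    {"dx": 0, "dy": 0, "dz": 0, "wx": 0, "wy": 0, "wz": 0, "jaw": 0.2},
    {"dx": 0, "dy": 0, "dz": 0, "wx": 0, "wy": 0, "wz": 0, "jaw": 0.2}
  ]
}}

```text
t: 19.93
tool_pos: [0.6042, 0.1068, 0.0814]
tcp_rot: [3.141, -0.0, 1.459]
force: [0.2, 0.3, -0.3]
width: 0.362
finger_force: 40.2
```

Request:
{"method": "play_rows", "body": {
  "increments": [
    {"dx": 0, "dy": 0, "dz": 0.004, "wx": 0, "wy": 0, "wz": 0, "jaw": 0.2},
    {"dx": 0, "dy": 0, "dz": 0.004, "wx": 0, "wy": 0, "wz": 0, "jaw": 0.2},
    {"dx": 0, "dy": 0, "dz": 0.003, "wx": 0, "wy": 0, "wz": 0, "jaw": 0.2},
    {"dx": 0, "dy": 0, "dz": 0, "wx": 0, "wy": 0, "wz": 0, "jaw": 0.2},
    {"dx": 0, "dy": 0, "dz": 0, "wx": 0, "wy": 0, "wz": 0, "jaw": 0.2},
    {"dx": 0, "dy": 0, "dz": 0, "wx": 0, "wy": 0, "wz": 0, "jaw": 0.8},
    {"dx": 0, "dy": 0, "dz": 0, "wx": 0, "wy": 0, "wz": 0, "jaw": 0.9},
    {"dx": 0, "dy": 0, "dz": 0, "wx": 0, "wy": 0, "wz": 0, "jaw": 0.9}
  ]
}}

```text
t: 20.6
tool_pos: [0.604, 0.1068, 0.0701]
tcp_rot: [-3.141, -0.0, 1.459]
force: [0.8, -0.5, 0.5]
width: 0.774
finger_force: 0.0
```

Request:
{"method": "play_rows", "body": {
  "increments": [
    {"dx": 0, "dy": 0, "dz": 0, "wx": 0, "wy": 0, "wz": 0, "jaw": 1},
    {"dx": 0, "dy": 0, "dz": 0, "wx": 0, "wy": 0, "wz": 0, "jaw": 1},
    {"dx": 0, "dy": 0, "dz": -0.01, "wx": 0, "wy": 0, "wz": 0, "jaw": 1},
    {"dx": 0, "dy": 0, "dz": -0.025, "wx": 0, "wy": 0, "wz": 0, "jaw": 1},
    {"dx": 0, "dy": 0, "dz": -0.035, "wx": 0, "wy": 0, "wz": 0, "jaw": 1},
    {"dx": 0, "dy": 0, "dz": -0.035, "wx": 0, "wy": 0, "wz": 0, "jaw": 1},
    {"dx": 0, "dy": 0, "dz": -0.025, "wx": 0, "wy": 0, "wz": 0, "jaw": 1},
    {"dx": 0, "dy": 0, "dz": 0, "wx": 0, "wy": 0, "wz": 0, "jaw": 1}
  ]
}}

```text
t: 21.27
tool_pos: [0.6072, 0.107, 0.2079]
tcp_rot: [3.131, -0.002, 1.459]
force: [0.4, 0.2, 0.9]
width: 1.003
finger_force: 0.0
```

Request:
{"method": "play_rows", "body": {
  "increments": [
    {"dx": 0.0343, "dy": -0.0004, "dz": 0, "wx": 0, "wy": 0, "wz": 0, "jaw": 0},
    {"dx": 0.0343, "dy": -0.0004, "dz": 0, "wx": 0, "wy": 0, "wz": 0, "jaw": 0},
    {"dx": 0.0343, "dy": -0.0004, "dz": 0, "wx": 0, "wy": 0, "wz": 0, "jaw": 0},
    {"dx": 0.0343, "dy": -0.0004, "dz": 0, "wx": 0, "wy": 0, "wz": 0, "jaw": 0},
    {"dx": 0.0343, "dy": -0.0003, "dz": 0, "wx": 0, "wy": 0, "wz": 0, "jaw": 0},
    {"dx": 0, "dy": 0, "dz": 0, "wx": 0, "wy": 0, "wz": 0, "jaw": 0},
    {"dx": 0, "dy": 0, "dz": 0, "wx": 0, "wy": 0, "wz": 0, "jaw": 0},
    {"dx": 0, "dy": 0, "dz": 0, "wx": 0, "wy": 0, "wz": 0, "jaw": 0}
  ]
}}

```text
t: 21.93
tool_pos: [0.6208, 0.2773, 0.2002]
tcp_rot: [-3.141, 0.001, 1.46]
force: [-0.3, -0.8, 0.1]
width: -0.002
finger_force: 0.0
```

```bash
python3 - <<'E'
from h import *
s=bot.get_state(); print(s['t'],s['tool_pos'],s['tcp_rot'],s['width'])
w=snap('wrist'); np.save('w8.npy',w,allow_pickle=True)
t=snap('top'); sd=snap('side'); np.save('s8.npy',sd,allow_pickle=True)
o=np.zeros((600,800,3),np.uint8)
o[:300,:400]=cv2.resize(w['frame'][:,:,::-1],(400,300))
o[:300,400:]=cv2.resize(t['frame'][120:300,130:370,::-1],(400,300))
o[300:,:400]=cv2.resize(sd['frame'][210:360,180:380,::-1],(400,300))
o[300:,400:]=cv2.resize(sd['frame'][150:225,240:340,::-1],(400,300))
cv2.imwrite('pics/w8.png',o)
E
```

```text
21.9333 [0.62084738 0.27734441 0.20015704] [-3.14115309e+00  5.79752343e-04  1.45991470e+00] -0.0015854337660064508
```

View pics/w8.png

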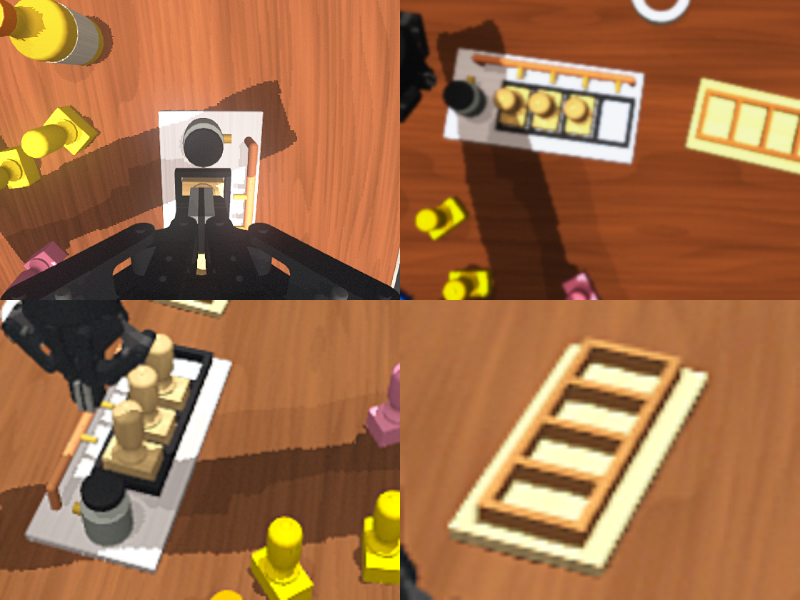

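All three stand in pockets 3, 2 and 1, and the closed fingers are over the valve cap. Pressing next.

Request:
{"method": "play_rows", "body": {
  "increments": [
    {"dx": 0, "dy": 0, "dz": 0.03, "wx": 0, "wy": 0, "wz": 0, "jaw": 0},
    {"dx": 0, "dy": 0, "dz": 0.035, "wx": 0, "wy": 0, "wz": 0, "jaw": 0},
    {"dx": 0, "dy": 0, "dz": 0.03, "wx": 0, "wy": 0, "wz": 0, "jaw": 0},
    {"dx": 0, "dy": 0, "dz": 0.012, "wx": 0, "wy": 0, "wz": 0, "jaw": 0},
    {"dx": 0, "dy": 0, "dz": 0.008, "wx": 0, "wy": 0, "wz": 0, "jaw": 0},
    {"dx": 0, "dy": 0, "dz": 0.005, "wx": 0, "wy": 0, "wz": 0, "jaw": 0},
    {"dx": 0, "dy": 0, "dz": 0.005, "wx": 0, "wy": 0, "wz": 0, "jaw": 0},
    {"dx": 0, "dy": 0, "dz": 0.003, "wx": 0, "wy": 0, "wz": 0, "jaw": 0}
  ]
}}

```text
t: 22.75
tool_pos: [0.6216, 0.2767, 0.0737]
tcp_rot: [3.14, 0.0, 1.458]
force: [-3.1, -3.7, 6.5]
width: -0.004
finger_force: 2.9
```

Request:
{"method": "play_rows", "body": {
  "increments": [
    {"dx": 0, "dy": 0, "dz": 0.002, "wx": 0, "wy": 0, "wz": 0, "jaw": 0},
    {"dx": 0, "dy": 0, "dz": 0.002, "wx": 0, "wy": 0, "wz": 0, "jaw": 0},
    {"dx": 0, "dy": 0, "dz": 0, "wx": 0, "wy": 0, "wz": 0, "jaw": 0},
    {"dx": 0, "dy": 0, "dz": 0, "wx": 0, "wy": 0, "wz": 0, "jaw": 0},
    {"dx": 0, "dy": 0, "dz": 0, "wx": 0, "wy": 0, "wz": 0, "jaw": 0},
    {"dx": 0, "dy": 0, "dz": 0, "wx": 0, "wy": 0, "wz": 0, "jaw": 0},
    {"dx": 0, "dy": 0, "dz": 0, "wx": 0, "wy": 0, "wz": 0, "jaw": 0},
    {"dx": 0, "dy": 0, "dz": 0, "wx": 0, "wy": 0, "wz": 0, "jaw": 0}
  ]
}}

```text
t: 23.42
tool_pos: [0.6216, 0.2767, 0.0706]
tcp_rot: [3.14, 0.001, 1.459]
force: [-4.4, -4.3, 6.6]
width: -0.003
finger_force: 3.5
```

Request:
{"method": "play_rows", "body": {
  "increments": [
    {"dx": 0, "dy": 0, "dz": 0.002, "wx": 0, "wy": 0, "wz": 0, "jaw": 0},
    {"dx": 0, "dy": 0, "dz": 0.002, "wx": 0, "wy": 0, "wz": 0, "jaw": 0},
    {"dx": 0, "dy": 0, "dz": 0, "wx": 0, "wy": 0, "wz": 0, "jaw": 0},
    {"dx": 0, "dy": 0, "dz": 0, "wx": 0, "wy": 0, "wz": 0, "jaw": 0},
    {"dx": 0, "dy": 0, "dz": 0, "wx": 0, "wy": 0, "wz": 0, "jaw": 0},
    {"dx": 0, "dy": 0, "dz": 0, "wx": 0, "wy": 0, "wz": 0, "jaw": 0},
    {"dx": 0, "dy": 0, "dz": 0, "wx": 0, "wy": 0, "wz": 0, "jaw": 0},
    {"dx": 0, "dy": 0, "dz": 0, "wx": 0, "wy": 0, "wz": 0, "jaw": 0}
  ]
}}

```text
t: 24.08
tool_pos: [0.6219, 0.2769, 0.069]
tcp_rot: [3.138, -0.0, 1.459]
force: [-8.6, -4.9, 18.1]
width: 0.002
finger_force: 8.8
```

Request:
{"method": "play_rows", "body": {
  "increments": [
    {"dx": 0, "dy": 0, "dz": 0, "wx": 0, "wy": 0, "wz": 0, "jaw": 0},
    {"dx": 0, "dy": 0, "dz": 0, "wx": 0, "wy": 0, "wz": 0, "jaw": 0},
    {"dx": 0, "dy": 0, "dz": 0, "wx": 0, "wy": 0, "wz": 0, "jaw": 0},
    {"dx": 0, "dy": 0, "dz": 0, "wx": 0, "wy": 0, "wz": 0, "jaw": 0},
    {"dx": 0, "dy": 0, "dz": 0, "wx": 0, "wy": 0, "wz": 0, "jaw": 0},
    {"dx": 0, "dy": 0, "dz": 0, "wx": 0, "wy": 0, "wz": 0, "jaw": 0},
    {"dx": 0, "dy": 0, "dz": 0, "wx": 0, "wy": 0, "wz": 0, "jaw": 0},
    {"dx": 0, "dy": 0, "dz": 0, "wx": 0, "wy": 0, "wz": 0, "jaw": 0}
  ]
}}

```text
t: 24.75
tool_pos: [0.6219, 0.2769, 0.0689]
tcp_rot: [3.138, -0.0, 1.459]
force: [-6.8, -6.0, 18.1]
width: -0.001
finger_force: 8.8
```

The valve was held at its stop for over 1.2 s at 18 N. Now I lift, go back to the finial in pocket1 and regrasp it.

Request:
{"method": "play_rows", "body": {
  "increments": [
    {"dx": 0, "dy": 0, "dz": -0.016, "wx": 0, "wy": 0, "wz": 0, "jaw": 0},
    {"dx": 0, "dy": 0, "dz": -0.03, "wx": 0, "wy": 0, "wz": 0, "jaw": 0},
    {"dx": 0, "dy": 0, "dz": -0.03, "wx": 0, "wy": 0, "wz": 0, "jaw": 0.5},
    {"dx": 0, "dy": 0, "dz": -0.03, "wx": 0, "wy": 0, "wz": 0, "jaw": 1},
    {"dx": 0, "dy": 0, "dz": -0.03, "wx": 0, "wy": 0, "wz": 0, "jaw": 1},
    {"dx": 0, "dy": 0, "dz": 0, "wx": 0, "wy": 0, "wz": 0, "jaw": 1},
    {"dx": -0.0343, "dy": 0.0004, "dz": 0, "wx": 0, "wy": 0, "wz": 0, "jaw": 1},
    {"dx": -0.0343, "dy": 0.0004, "dz": 0, "wx": 0, "wy": 0, "wz": 0, "jaw": 1}
  ]
}}

```text
t: 25.42
tool_pos: [0.6157, 0.2104, 0.2021]
tcp_rot: [3.137, -0.002, 1.463]
force: [0.6, -1.0, -0.1]
width: 0.845
finger_force: 0.0
```

Request:
{"method": "play_rows", "body": {
  "increments": [
    {"dx": -0.0343, "dy": 0.0004, "dz": 0, "wx": 0, "wy": 0, "wz": 0, "jaw": 1},
    {"dx": -0.0343, "dy": 0.0004, "dz": 0, "wx": 0, "wy": 0, "wz": 0, "jaw": 1},
    {"dx": -0.0343, "dy": 0.0003, "dz": 0, "wx": 0, "wy": 0, "wz": 0, "jaw": 1},
    {"dx": 0, "dy": 0, "dz": 0, "wx": 0, "wy": 0, "wz": 0, "jaw": 1},
    {"dx": 0, "dy": 0, "dz": 0, "wx": 0, "wy": 0, "wz": 0, "jaw": 1},
    {"dx": 0, "dy": 0, "dz": 0, "wx": 0, "wy": 0, "wz": 0, "jaw": 1},
    {"dx": 0, "dy": 0, "dz": 0, "wx": 0, "wy": 0, "wz": 0, "jaw": 1},
    {"dx": 0, "dy": 0, "dz": 0, "wx": 0, "wy": 0, "wz": 0, "jaw": 1}
  ]
}}

```text
t: 26.08
tool_pos: [0.6043, 0.108, 0.2005]
tcp_rot: [3.141, -0.0, 1.461]
force: [0.5, -0.3, -0.0]
width: 1.001
finger_force: 0.0
```

```bash
python3 - <<'E'
from h import *
go(.604,.1068,.0705,1.459)
# has anything moved since before the valve press? compare side views around station
a=np.load('s8.npy',allow_pickle=True).item()['frame'].astype(int); w=snap('wrist')
P=w2px(w,[[.604,.1068,.12],[.6092,.1555,.12],[.614,.205,.12]]);print(P.round(1))
for p in P[:2]:
    u,v=p.astype(int); print(w['frame'][v,u-25:u+26:5].mean(1).round().tolist())
E
```

```text
shift dx -0.0013 dy -0.0001 dz 0.1300 | wz 0.002 len 0.001
[[283.2 227.8]
 [283.1 154.5]
 [282.1  71.6]]
[159.0, 90.0, 110.0, 111.0, 123.0, 134.0, 125.0, 122.0, 113.0, 165.0, 158.0]
[113.0, 181.0, 188.0, 191.0, 197.0, 206.0, 116.0, 120.0, 121.0, 98.0, 128.0]
```

Request:
{"method": "play_rows", "body": {
  "increments": [
    {"dx": -0.0013, "dy": 0, "dz": 0.025, "wx": 0, "wy": 0, "wz": 0, "jaw": 1},
    {"dx": 0, "dy": 0, "dz": 0.025, "wx": 0, "wy": 0, "wz": 0, "jaw": 1},
    {"dx": 0, "dy": 0, "dz": 0.025, "wx": 0, "wy": 0, "wz": 0, "jaw": 1},
    {"dx": 0, "dy": 0, "dz": 0.025, "wx": 0, "wy": 0, "wz": 0, "jaw": 1},
    {"dx": 0, "dy": 0, "dz": 0.02, "wx": 0, "wy": 0, "wz": 0, "jaw": 1},
    {"dx": 0, "dy": 0, "dz": 0.01, "wx": 0, "wy": 0, "wz": 0, "jaw": 1},
    {"dx": 0, "dy": 0, "dz": 0, "wx": 0, "wy": 0, "wz": 0, "jaw": 1},
    {"dx": 0, "dy": 0, "dz": 0, "wx": 0, "wy": 0, "wz": 0, "jaw": 1}
  ]
}}

```text
t: 26.8
tool_pos: [0.6038, 0.1061, 0.0703]
tcp_rot: [-3.141, -0.0, 1.46]
force: [0.7, -0.2, 0.4]
width: 1.004
finger_force: 0.0
```

Request:
{"method": "play_rows", "body": {
  "increments": [
    {"dx": 0, "dy": 0, "dz": 0, "wx": 0, "wy": 0, "wz": 0, "jaw": 0.2},
    {"dx": 0, "dy": 0, "dz": 0, "wx": 0, "wy": 0, "wz": 0, "jaw": 0.2},
    {"dx": 0, "dy": 0, "dz": 0, "wx": 0, "wy": 0, "wz": 0, "jaw": 0.2},
    {"dx": 0, "dy": 0, "dz": 0, "wx": 0, "wy": 0, "wz": 0, "jaw": 0.2},
    {"dx": 0, "dy": 0, "dz": 0, "wx": 0, "wy": 0, "wz": 0, "jaw": 0.2},
    {"dx": 0, "dy": 0, "dz": 0, "wx": 0, "wy": 0, "wz": 0, "jaw": 0.2},
    {"dx": 0, "dy": 0, "dz": 0, "wx": 0, "wy": 0, "wz": 0, "jaw": 0.2},
    {"dx": 0, "dy": 0, "dz": 0, "wx": 0, "wy": 0, "wz": 0, "jaw": 0.2}
  ]
}}

```text
t: 27.47
tool_pos: [0.6044, 0.1055, 0.0713]
tcp_rot: [3.14, -0.0, 1.459]
force: [-0.9, -0.1, 6.2]
width: 0.365
finger_force: 39.5
```

Request:
{"method": "play_rows", "body": {
  "increments": [
    {"dx": 0, "dy": 0, "dz": -0.01, "wx": 0, "wy": 0, "wz": 0, "jaw": 0.2},
    {"dx": 0, "dy": 0, "dz": -0.02, "wx": 0, "wy": 0, "wz": 0, "jaw": 0.2},
    {"dx": 0, "dy": 0, "dz": -0.025, "wx": 0, "wy": 0, "wz": 0, "jaw": 0.2},
    {"dx": 0, "dy": 0, "dz": -0.015, "wx": 0, "wy": 0, "wz": 0, "jaw": 0.2},
    {"dx": 0, "dy": 0, "dz": 0, "wx": 0, "wy": 0, "wz": 0.09, "jaw": 0.2},
    {"dx": -0.0354, "dy": 0.00445, "dz": 0, "wx": 0, "wy": 0, "wz": 0, "jaw": 0.2},
    {"dx": -0.0354, "dy": 0.00445, "dz": 0, "wx": 0, "wy": 0, "wz": 0, "jaw": 0.2},
    {"dx": -0.0354, "dy": 0.00445, "dz": 0, "wx": 0, "wy": 0, "wz": 0, "jaw": 0.2}
  ]
}}

```text
t: 28.13
tool_pos: [0.5954, -0.0017, 0.1407]
tcp_rot: [3.141, 0.0, 1.371]
force: [1.2, 0.2, -0.3]
width: 0.358
finger_force: 40.1
```

Request:
{"method": "play_rows", "body": {
  "increments": [
    {"dx": -0.0354, "dy": 0.00445, "dz": 0, "wx": 0, "wy": 0, "wz": 0, "jaw": 0.2},
    {"dx": -0.0354, "dy": 0.00445, "dz": 0, "wx": 0, "wy": 0, "wz": 0, "jaw": 0.2},
    {"dx": -0.0354, "dy": 0.00445, "dz": 0, "wx": 0, "wy": 0, "wz": 0, "jaw": 0.2},
    {"dx": -0.0354, "dy": 0.00445, "dz": 0, "wx": 0, "wy": 0, "wz": 0, "jaw": 0.2},
    {"dx": -0.0354, "dy": 0.00445, "dz": 0, "wx": 0, "wy": 0, "wz": 0, "jaw": 0.2},
    {"dx": -0.0354, "dy": 0.00445, "dz": 0, "wx": 0, "wy": 0, "wz": 0, "jaw": 0.2},
    {"dx": -0.0354, "dy": 0.00445, "dz": 0, "wx": 0, "wy": 0, "wz": 0, "jaw": 0.2},
    {"dx": 0, "dy": 0, "dz": 0, "wx": 0, "wy": 0, "wz": 0, "jaw": 0.2}
  ]
}}

```text
t: 28.8
tool_pos: [0.576, -0.257, 0.1403]
tcp_rot: [3.14, 0.003, 1.363]
force: [1.3, 0.9, -1.1]
width: 0.364
finger_force: 40.1
```

Request:
{"method": "play_rows", "body": {
  "increments": [
    {"dx": 0, "dy": 0, "dz": 0.02, "wx": 0, "wy": 0, "wz": 0, "jaw": 0.2},
    {"dx": 0, "dy": 0, "dz": 0.01, "wx": 0, "wy": 0, "wz": 0, "jaw": 0.2},
    {"dx": 0, "dy": 0, "dz": 0, "wx": 0, "wy": 0, "wz": 0, "jaw": 0.2},
    {"dx": 0, "dy": 0, "dz": 0, "wx": 0, "wy": 0, "wz": 0, "jaw": 0.2},
    {"dx": 0, "dy": 0, "dz": 0, "wx": 0, "wy": 0, "wz": 0, "jaw": 0.2},
    {"dx": 0, "dy": 0, "dz": 0, "wx": 0, "wy": 0, "wz": 0, "jaw": 0.2},
    {"dx": 0, "dy": 0, "dz": 0, "wx": 0, "wy": 0, "wz": 0, "jaw": 0.2},
    {"dx": 0, "dy": 0, "dz": 0, "wx": 0, "wy": 0, "wz": 0, "jaw": 0.2}
  ]
}}

```text
t: 29.47
tool_pos: [0.5771, -0.2501, 0.111]
tcp_rot: [3.14, 0.0, 1.37]
force: [0.6, -0.3, -0.5]
width: 0.365
finger_force: 40.1
```

```bash
python3 - <<'E'
from h import *
s=bot.get_state(); print(s['t'],s['tool_pos'],s['tcp_rot'])
w=snap('wrist'); np.save('w9.npy',w,allow_pickle=True)
f=w['frame'][20:320,165:400,::-1]
cv2.imwrite('pics/w9.png',cv2.resize(cv2.convertScaleAbs(f,alpha=1.15),None,fx=2,fy=2,interpolation=cv2.INTER_CUBIC))
t=snap('top'); np.save('t9.npy',t,allow_pickle=True)
E
```

```text
29.4667 [ 0.57705477 -0.25006137  0.11102983] [3.14046223e+00 2.95867344e-04 1.36985976e+00]
```

View pics/w9.png

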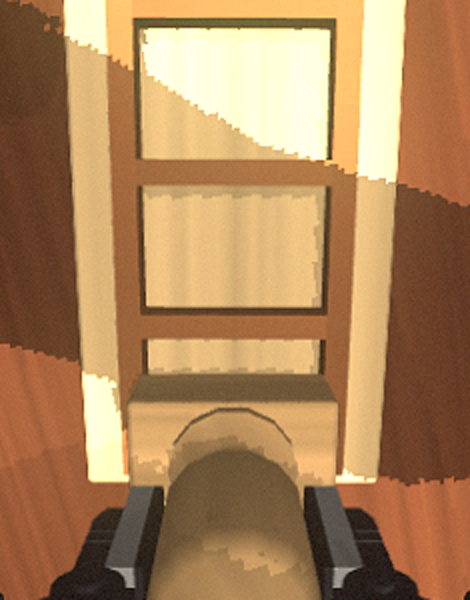

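The rack slots are clear in the picture: slot0 far inner corners at (142,339) and (326,339), slot2 far corners at (134,18) and (336,18), and plinth lower edge at (137–330, 376).

```bash
python3 - <<'E'
from m2 import *
w=np.load('w9.npy',allow_pickle=True).item(); off=np.array((165,20))
P=[];uv=[]
for k,sg,l,r,v in((2,1,134,336,18),(2,-1,136,333,160),(1,1,139,331,186),(1,-1,141,327,315),(0,1,142,326,339)):
    for s,u in((-1,l),(1,r)): P.append([s*.0305,(k-1.5)*.049+sg*.0205,.028]);uv.append((u,v))
q,e,r=fitp(w,P,uv,[.592,-.177,-.2],2,off); print('rack',q.round(4),e,'\n',r.round(1).tolist())
q2,e,_=fitp(w,[[p[0],p[1],.022] for p in P],uv,[.592,-.177,-.2],2,off); print('z-.006',q2.round(4),e)
a=q[2];yv=np.array([-np.sin(a),np.cos(a)]);xv=np.array([np.cos(a),np.sin(a)])
tcp=np.array([.57705,-.25006,.11103])
for k in range(4):
    c=q[:2]+(k-1.5)*.049*yv; print('slot',k,c.round(4))
c0=q[:2]-.0735*yv
z=tcp[2]-.058
for nm,ps,h in(('bot',((137,376),(330,376)),z),('top',((129,403),(337,403)),z+.03)):
    A,B=[px2w(w,*(np.array(p)/2+off),h)[:2] for p in ps]; c=(A+B)/2-.018*yv; v=B-A
    print(nm,c.round(4),'len %.4f yaw %.3f'%(np.hypot(*v),np.arctan2(v[1],v[0])),"need x' %.4f y' %.4f"%((c0-c)@xv,(c0-c)@yv))
E
```

```text
rack [ 0.5917 -0.1744 -0.2025] 0.4718981240749751 
 [[-0.9, -0.3], [0.8, -0.1], [-0.1, -0.4], [0.2, -0.2], [-1.2, -0.1], [0.7, 0.1], [-0.1, 0.3], [0.3, 0.4], [-0.1, 0.2], [0.4, 0.4]]
z-.006 [ 0.5917 -0.1745 -0.2025] 1.0880212345578235
slot 0 [ 0.5769 -0.2464]
slot 1 [ 0.5868 -0.1984]
slot 2 [ 0.5966 -0.1504]
slot 3 [ 0.6065 -0.1024]
bot [ 0.576  -0.2493] len 0.0574 yaw -0.201 need x' 0.0003 y' 0.0030
top [ 0.5761 -0.2482] len 0.0532 yaw -0.201 need x' 0.0004 y' 0.0019
```

Request:
{"method": "play_rows", "body": {
  "increments": [
    {"dx": 0.0022, "dy": -0.0008, "dz": 0.004, "wx": 0, "wy": 0, "wz": 0, "jaw": 0.2},
    {"dx": 0, "dy": 0, "dz": 0.01, "wx": 0, "wy": 0, "wz": 0, "jaw": 0.2},
    {"dx": 0, "dy": 0, "dz": 0.008, "wx": 0, "wy": 0, "wz": 0, "jaw": 0.2},
    {"dx": 0, "dy": 0, "dz": 0.004, "wx": 0, "wy": 0, "wz": 0, "jaw": 0.2},
    {"dx": 0, "dy": 0, "dz": 0.002, "wx": 0, "wy": 0, "wz": 0, "jaw": 0.2},
    {"dx": 0, "dy": 0, "dz": 0.002, "wx": 0, "wy": 0, "wz": 0, "jaw": 0.2},
    {"dx": 0, "dy": 0, "dz": 0, "wx": 0, "wy": 0, "wz": 0, "jaw": 0.2},
    {"dx": 0, "dy": 0, "dz": 0, "wx": 0, "wy": 0, "wz": 0, "jaw": 0.2}
  ]
}}

```text
t: 30.23
tool_pos: [0.5761, -0.2479, 0.0802]
tcp_rot: [-3.141, -0.0, 1.369]
force: [0.3, -0.0, -0.5]
width: 0.366
finger_force: 40.1
```

Request:
{"method": "play_rows", "body": {
  "increments": [
    {"dx": 0, "dy": 0, "dz": 0.004, "wx": 0, "wy": 0, "wz": 0, "jaw": 0.2},
    {"dx": 0, "dy": 0, "dz": 0.004, "wx": 0, "wy": 0, "wz": 0, "jaw": 0.2},
    {"dx": 0, "dy": 0, "dz": 0.0015, "wx": 0, "wy": 0, "wz": 0, "jaw": 0.2},
    {"dx": 0, "dy": 0, "dz": 0, "wx": 0, "wy": 0, "wz": 0, "jaw": 0.2},
    {"dx": 0, "dy": 0, "dz": 0, "wx": 0, "wy": 0, "wz": 0, "jaw": 0.2},
    {"dx": 0, "dy": 0, "dz": 0, "wx": 0, "wy": 0, "wz": 0, "jaw": 0.8},
    {"dx": 0, "dy": 0, "dz": 0, "wx": 0, "wy": 0, "wz": 0, "jaw": 0.9},
    {"dx": 0, "dy": 0, "dz": 0, "wx": 0, "wy": 0, "wz": 0, "jaw": 0.9}
  ]
}}

```text
t: 30.9
tool_pos: [0.5762, -0.2478, 0.0705]
tcp_rot: [-3.141, -0.0, 1.369]
force: [0.9, 0.3, -1.4]
width: 0.776
finger_force: 0.0
```

Request:
{"method": "play_rows", "body": {
  "increments": [
    {"dx": 0, "dy": 0, "dz": 0, "wx": 0, "wy": 0, "wz": 0, "jaw": 1},
    {"dx": 0, "dy": 0, "dz": 0, "wx": 0, "wy": 0, "wz": 0, "jaw": 1},
    {"dx": 0, "dy": 0, "dz": -0.01, "wx": 0, "wy": 0, "wz": 0, "jaw": 1},
    {"dx": 0, "dy": 0, "dz": -0.025, "wx": 0, "wy": 0, "wz": 0, "jaw": 1},
    {"dx": 0, "dy": 0, "dz": -0.035, "wx": 0, "wy": 0, "wz": 0, "jaw": 1},
    {"dx": 0, "dy": 0, "dz": -0.035, "wx": 0, "wy": 0, "wz": 0, "jaw": 1},
    {"dx": 0, "dy": 0, "dz": -0.025, "wx": 0, "wy": 0, "wz": 0, "jaw": 1},
    {"dx": 0.03665, "dy": -0.00425, "dz": 0, "wx": 0, "wy": 0, "wz": 0, "jaw": 1}
  ]
}}

```text
t: 31.57
tool_pos: [0.5824, -0.2176, 0.2081]
tcp_rot: [3.129, 0.006, 1.363]
force: [2.3, 0.5, 0.1]
width: 0.999
finger_force: 0.0
```

Request:
{"method": "play_rows", "body": {
  "increments": [
    {"dx": 0.03665, "dy": -0.00425, "dz": 0, "wx": 0, "wy": 0, "wz": 0, "jaw": 1},
    {"dx": 0.03665, "dy": -0.00425, "dz": 0, "wx": 0, "wy": 0, "wz": 0, "jaw": 1},
    {"dx": 0.03665, "dy": -0.00425, "dz": 0, "wx": 0, "wy": 0, "wz": 0, "jaw": 1},
    {"dx": 0.03665, "dy": -0.00425, "dz": 0, "wx": 0, "wy": 0, "wz": 0, "jaw": 1},
    {"dx": 0.03665, "dy": -0.00425, "dz": 0, "wx": 0, "wy": 0, "wz": 0, "jaw": 1},
    {"dx": 0.03665, "dy": -0.00425, "dz": 0, "wx": 0, "wy": 0, "wz": 0, "jaw": 1},
    {"dx": 0.03665, "dy": -0.00425, "dz": 0, "wx": 0, "wy": 0, "wz": 0, "jaw": 1},
    {"dx": 0.03665, "dy": -0.00425, "dz": 0, "wx": 0, "wy": 0, "wz": 0, "jaw": 1}
  ]
}}

```text
t: 32.23
tool_pos: [0.6048, 0.0847, 0.2018]
tcp_rot: [3.141, -0.0, 1.369]
force: [1.2, -0.0, 0.8]
width: 1.001
finger_force: 0.0
```

Request:
{"method": "play_rows", "body": {
  "increments": [
    {"dx": 0.03665, "dy": -0.00425, "dz": 0, "wx": 0, "wy": 0, "wz": 0, "jaw": 1},
    {"dx": 0.03665, "dy": -0.00425, "dz": 0, "wx": 0, "wy": 0, "wz": 0, "jaw": 1},
    {"dx": 0, "dy": 0, "dz": 0, "wx": 0, "wy": 0, "wz": -0.091, "jaw": 1},
    {"dx": 0, "dy": 0, "dz": 0, "wx": 0, "wy": 0, "wz": 0, "jaw": 1},
    {"dx": 0, "dy": 0, "dz": 0, "wx": 0, "wy": 0, "wz": 0, "jaw": 1},
    {"dx": 0, "dy": 0, "dz": 0, "wx": 0, "wy": 0, "wz": 0, "jaw": 1},
    {"dx": 0, "dy": 0, "dz": 0, "wx": 0, "wy": 0, "wz": 0, "jaw": 1},
    {"dx": 0, "dy": 0, "dz": 0, "wx": 0, "wy": 0, "wz": 0, "jaw": 1}
  ]
}}

```text
t: 32.9
tool_pos: [0.6113, 0.1552, 0.201]
tcp_rot: [3.141, -0.0, 1.458]
force: [-0.2, 0.3, -0.3]
width: 1.001
finger_force: 0.0
```

```bash
cat > heads.py <<'E'
from h import *
# wood-coloured blobs of finial heads in a picture
def heads(im,P,r=40):
    f=im['frame'].astype(int); m=((f[:,:,0]-f[:,:,2])>25).astype(np.uint8)
    for p in w2px(im,P):
        u,v=p.round().astype(int); sub=m[max(v-r,0):v+r,max(u-r,0):u+r]; print((u,v),'row span',[int(x) for x in (np.where(m[v,u-r:u+r])[0][[0,-1]]+u-r)] if m[v,u-r:u+r].any() else None,'wood frac',sub.mean().round(2))
E
python3 - <<'E'
from heads import *
go(.6104,.1563,.0705,1.461)
w=snap('wrist'); heads(w,[[.6094,.1555,.115],[.614,.205,.115]])
t=snap('top'); np.save('t10.npy',t,allow_pickle=True)
t0=np.load('t9.npy',allow_pickle=True).item()
print(w2px(t,[[.5769,-.2464,.115]]),t['frame'][:,:,0].mean())
E
```

```text
shift dx 0.0010 dy -0.0010 dz 0.1305 | wz -0.003 len 0.001
(np.int64(281), np.int64(223)) row span [259, 300] wood frac 0.45
(np.int64(279), np.int64(150)) row span [247, 311] wood frac 0.64
[[388.39287835 200.12457619]] 140.91272959183672
```

Request:
{"method": "play_rows", "body": {
  "increments": [
    {"dx": 0.001, "dy": -0.001, "dz": 0.025, "wx": 0, "wy": 0, "wz": -0.003, "jaw": 1},
    {"dx": 0, "dy": 0, "dz": 0.025, "wx": 0, "wy": 0, "wz": 0, "jaw": 1},
    {"dx": 0, "dy": 0, "dz": 0.025, "wx": 0, "wy": 0, "wz": 0, "jaw": 1},
    {"dx": 0, "dy": 0, "dz": 0.025, "wx": 0, "wy": 0, "wz": 0, "jaw": 1},
    {"dx": 0, "dy": 0, "dz": 0.02, "wx": 0, "wy": 0, "wz": 0, "jaw": 1},
    {"dx": 0, "dy": 0, "dz": 0.0105, "wx": 0, "wy": 0, "wz": 0, "jaw": 1},
    {"dx": 0, "dy": 0, "dz": 0, "wx": 0, "wy": 0, "wz": 0, "jaw": 1},
    {"dx": 0, "dy": 0, "dz": 0, "wx": 0, "wy": 0, "wz": 0, "jaw": 1}
  ]
}}

```text
t: 33.67
tool_pos: [0.6102, 0.1572, 0.0704]
tcp_rot: [-3.141, 0.0, 1.463]
force: [-0.3, -0.2, -0.3]
width: 1.003
finger_force: 0.0
```

Request:
{"method": "play_rows", "body": {
  "increments": [
    {"dx": 0, "dy": 0, "dz": 0, "wx": 0, "wy": 0, "wz": 0, "jaw": 0.2},
    {"dx": 0, "dy": 0, "dz": 0, "wx": 0, "wy": 0, "wz": 0, "jaw": 0.2},
    {"dx": 0, "dy": 0, "dz": 0, "wx": 0, "wy": 0, "wz": 0, "jaw": 0.2},
    {"dx": 0, "dy": 0, "dz": 0, "wx": 0, "wy": 0, "wz": 0, "jaw": 0.2},
    {"dx": 0, "dy": 0, "dz": 0, "wx": 0, "wy": 0, "wz": 0, "jaw": 0.2},
    {"dx": 0, "dy": 0, "dz": 0, "wx": 0, "wy": 0, "wz": 0, "jaw": 0.2},
    {"dx": 0, "dy": 0, "dz": 0, "wx": 0, "wy": 0, "wz": 0, "jaw": 0.2},
    {"dx": 0, "dy": 0, "dz": 0, "wx": 0, "wy": 0, "wz": 0, "jaw": 0.2}
  ]
}}

```text
t: 34.33
tool_pos: [0.6108, 0.1577, 0.0713]
tcp_rot: [3.14, -0.0, 1.463]
force: [-1.3, 0.9, 5.9]
width: 0.358
finger_force: 39.6
```

Request:
{"method": "play_rows", "body": {
  "increments": [
    {"dx": 0, "dy": 0, "dz": -0.01, "wx": 0, "wy": 0, "wz": 0, "jaw": 0.2},
    {"dx": 0, "dy": 0, "dz": -0.02, "wx": 0, "wy": 0, "wz": 0, "jaw": 0.2},
    {"dx": 0, "dy": 0, "dz": -0.025, "wx": 0, "wy": 0, "wz": 0, "jaw": 0.2},
    {"dx": 0, "dy": 0, "dz": -0.015, "wx": 0, "wy": 0, "wz": 0, "jaw": 0.2},
    {"dx": 0, "dy": 0, "dz": 0, "wx": 0, "wy": 0, "wz": 0.092, "jaw": 0.2},
    {"dx": -0.0351, "dy": 0.0048, "dz": 0, "wx": 0, "wy": 0, "wz": 0, "jaw": 0.2},
    {"dx": -0.0351, "dy": 0.0048, "dz": 0, "wx": 0, "wy": 0, "wz": 0, "jaw": 0.2},
    {"dx": -0.0351, "dy": 0.0048, "dz": 0, "wx": 0, "wy": 0, "wz": 0, "jaw": 0.2}
  ]
}}

```text
t: 35.0
tool_pos: [0.6032, 0.051, 0.1406]
tcp_rot: [3.142, 0.0, 1.373]
force: [-0.0, 0.6, -1.4]
width: 0.363
finger_force: 39.7
```

Request:
{"method": "play_rows", "body": {
  "increments": [
    {"dx": -0.0351, "dy": 0.0048, "dz": 0, "wx": 0, "wy": 0, "wz": 0, "jaw": 0.2},
    {"dx": -0.0351, "dy": 0.0048, "dz": 0, "wx": 0, "wy": 0, "wz": 0, "jaw": 0.2},
    {"dx": -0.0351, "dy": 0.0048, "dz": 0, "wx": 0, "wy": 0, "wz": 0, "jaw": 0.2},
    {"dx": -0.0351, "dy": 0.0048, "dz": 0, "wx": 0, "wy": 0, "wz": 0, "jaw": 0.2},
    {"dx": -0.0351, "dy": 0.0048, "dz": 0, "wx": 0, "wy": 0, "wz": 0, "jaw": 0.2},
    {"dx": -0.0351, "dy": 0.0048, "dz": 0, "wx": 0, "wy": 0, "wz": 0, "jaw": 0.2},
    {"dx": -0.0351, "dy": 0.0048, "dz": 0, "wx": 0, "wy": 0, "wz": 0, "jaw": 0.2},
    {"dx": 0, "dy": 0, "dz": 0, "wx": 0, "wy": 0, "wz": 0, "jaw": 0.2}
  ]
}}

```text
t: 35.67
tool_pos: [0.5874, -0.2026, 0.1404]
tcp_rot: [3.14, 0.003, 1.365]
force: [0.3, -0.3, 0.2]
width: 0.361
finger_force: 39.8
```

Request:
{"method": "play_rows", "body": {
  "increments": [
    {"dx": 0, "dy": 0, "dz": 0.02, "wx": 0, "wy": 0, "wz": 0, "jaw": 0.2},
    {"dx": 0, "dy": 0, "dz": 0.01, "wx": 0, "wy": 0, "wz": 0, "jaw": 0.2},
    {"dx": 0, "dy": 0, "dz": 0, "wx": 0, "wy": 0, "wz": 0, "jaw": 0.2},
    {"dx": 0, "dy": 0, "dz": 0, "wx": 0, "wy": 0, "wz": 0, "jaw": 0.2},
    {"dx": 0, "dy": 0, "dz": 0, "wx": 0, "wy": 0, "wz": 0, "jaw": 0.2},
    {"dx": 0, "dy": 0, "dz": 0, "wx": 0, "wy": 0, "wz": 0, "jaw": 0.2},
    {"dx": 0, "dy": 0, "dz": 0, "wx": 0, "wy": 0, "wz": 0, "jaw": 0.2},
    {"dx": 0, "dy": 0, "dz": 0, "wx": 0, "wy": 0, "wz": 0, "jaw": 0.2}
  ]
}}

```text
t: 36.33
tool_pos: [0.5882, -0.1958, 0.111]
tcp_rot: [3.14, 0.0, 1.372]
force: [-0.4, 1.2, -1.3]
width: 0.363
finger_force: 39.9
```

```bash
cat > cmp.py <<'E'
from h import *
import sys
a=np.load('w9.npy',allow_pickle=True).item(); b=snap('wrist'); np.save(sys.argv[1],b,allow_pickle=True)
s=bot.get_state(); print(s['tool_pos'],s['tcp_rot'][2])
def best(A,B,box,r=10):   # shift of patch from A to B
    x0,y0,x1,y1=box; T=A[y0:y1,x0:x1]; S=B[y0-r:y1+r,x0-r:x1+r]
    A_=cv2.Canny(T,40,100).astype(np.float32); S_=cv2.Canny(S,40,100).astype(np.float32)
    k=(5,5); res=cv2.matchTemplate(cv2.GaussianBlur(S_,k,0),cv2.GaussianBlur(A_,k,0),cv2.TM_CCOEFF_NORMED)
    _,v,_,l=cv2.minMaxLoc(res); return l[0]-r,l[1]-r,round(v,2)
A,B=a['frame'],b['frame']
print('plinth',best(A,B,(222,200,340,226),8)); print('kerbs',best(A,B,(205,150,365,196),10))
E
python3 cmp.py w11.npy
```

```text
[ 0.58812865 -0.19586734  0.11088265] 1.3717664661131006
plinth (0, 5, 0.82)
kerbs (0, 9, 0.89)
```

Request:
{"method": "play_rows", "body": {
  "increments": [
    {"dx": -0.0008, "dy": -0.0008, "dz": 0.004, "wx": 0, "wy": 0, "wz": 0.003, "jaw": 0.2},
    {"dx": 0, "dy": 0, "dz": 0.01, "wx": 0, "wy": 0, "wz": 0, "jaw": 0.2},
    {"dx": 0, "dy": 0, "dz": 0.008, "wx": 0, "wy": 0, "wz": 0, "jaw": 0.2},
    {"dx": 0, "dy": 0, "dz": 0.004, "wx": 0, "wy": 0, "wz": 0, "jaw": 0.2},
    {"dx": 0, "dy": 0, "dz": 0.002, "wx": 0, "wy": 0, "wz": 0, "jaw": 0.2},
    {"dx": 0, "dy": 0, "dz": 0.002, "wx": 0, "wy": 0, "wz": 0, "jaw": 0.2},
    {"dx": 0, "dy": 0, "dz": 0, "wx": 0, "wy": 0, "wz": 0, "jaw": 0.2},
    {"dx": 0, "dy": 0, "dz": 0, "wx": 0, "wy": 0, "wz": 0, "jaw": 0.2}
  ]
}}

```text
t: 37.05
tool_pos: [0.5866, -0.1966, 0.0801]
tcp_rot: [-3.141, -0.0, 1.368]
force: [0.4, 0.3, -1.3]
width: 0.363
finger_force: 39.8
```

Request:
{"method": "play_rows", "body": {
  "increments": [
    {"dx": 0, "dy": 0, "dz": 0.004, "wx": 0, "wy": 0, "wz": 0, "jaw": 0.2},
    {"dx": 0, "dy": 0, "dz": 0.004, "wx": 0, "wy": 0, "wz": 0, "jaw": 0.2},
    {"dx": 0, "dy": 0, "dz": 0.0015, "wx": 0, "wy": 0, "wz": 0, "jaw": 0.2},
    {"dx": 0, "dy": 0, "dz": 0, "wx": 0, "wy": 0, "wz": 0, "jaw": 0.2},
    {"dx": 0, "dy": 0, "dz": 0, "wx": 0, "wy": 0, "wz": 0, "jaw": 0.2},
    {"dx": 0, "dy": 0, "dz": 0, "wx": 0, "wy": 0, "wz": 0, "jaw": 0.8},
    {"dx": 0, "dy": 0, "dz": 0, "wx": 0, "wy": 0, "wz": 0, "jaw": 0.9},
    {"dx": 0, "dy": 0, "dz": 0, "wx": 0, "wy": 0, "wz": 0, "jaw": 0.9}
  ]
}}

```text
t: 37.72
tool_pos: [0.5867, -0.1966, 0.0705]
tcp_rot: [-3.141, -0.0, 1.368]
force: [0.5, -0.2, -0.6]
width: 0.776
finger_force: 0.0
```

Request:
{"method": "play_rows", "body": {
  "increments": [
    {"dx": 0, "dy": 0, "dz": 0, "wx": 0, "wy": 0, "wz": 0, "jaw": 1},
    {"dx": 0, "dy": 0, "dz": 0, "wx": 0, "wy": 0, "wz": 0, "jaw": 1},
    {"dx": 0, "dy": 0, "dz": -0.01, "wx": 0, "wy": 0, "wz": 0, "jaw": 1},
    {"dx": 0, "dy": 0, "dz": -0.025, "wx": 0, "wy": 0, "wz": 0, "jaw": 1},
    {"dx": 0, "dy": 0, "dz": -0.035, "wx": 0, "wy": 0, "wz": 0, "jaw": 1},
    {"dx": 0, "dy": 0, "dz": -0.035, "wx": 0, "wy": 0, "wz": 0, "jaw": 1},
    {"dx": 0, "dy": 0, "dz": -0.025, "wx": 0, "wy": 0, "wz": 0, "jaw": 1},
    {"dx": 0.0363, "dy": -0.0048, "dz": 0, "wx": 0, "wy": 0, "wz": 0, "jaw": 1}
  ]
}}

```text
t: 38.38
tool_pos: [0.5927, -0.1662, 0.2081]
tcp_rot: [3.129, 0.005, 1.362]
force: [1.9, -0.2, 1.2]
width: 1.0
finger_force: 0.0
```

Request:
{"method": "play_rows", "body": {
  "increments": [
    {"dx": 0.0363, "dy": -0.0048, "dz": 0, "wx": 0, "wy": 0, "wz": 0, "jaw": 1},
    {"dx": 0.0363, "dy": -0.0048, "dz": 0, "wx": 0, "wy": 0, "wz": 0, "jaw": 1},
    {"dx": 0.0363, "dy": -0.0048, "dz": 0, "wx": 0, "wy": 0, "wz": 0, "jaw": 1},
    {"dx": 0.0363, "dy": -0.0048, "dz": 0, "wx": 0, "wy": 0, "wz": 0, "jaw": 1},
    {"dx": 0.0363, "dy": -0.0048, "dz": 0, "wx": 0, "wy": 0, "wz": 0, "jaw": 1},
    {"dx": 0.0363, "dy": -0.0048, "dz": 0, "wx": 0, "wy": 0, "wz": 0, "jaw": 1},
    {"dx": 0.0363, "dy": -0.0048, "dz": 0, "wx": 0, "wy": 0, "wz": 0, "jaw": 1},
    {"dx": 0.0363, "dy": -0.0048, "dz": 0, "wx": 0, "wy": 0, "wz": 0, "jaw": 1}
  ]
}}

```text
t: 39.05
tool_pos: [0.6101, 0.1339, 0.2018]
tcp_rot: [3.141, -0.0, 1.368]
force: [0.8, -0.6, 0.3]
width: 0.994
finger_force: 0.0
```

Request:
{"method": "play_rows", "body": {
  "increments": [
    {"dx": 0.0363, "dy": -0.0048, "dz": 0, "wx": 0, "wy": 0, "wz": 0, "jaw": 1},
    {"dx": 0.0363, "dy": -0.0048, "dz": 0, "wx": 0, "wy": 0, "wz": 0, "jaw": 1},
    {"dx": 0, "dy": 0, "dz": 0, "wx": 0, "wy": 0, "wz": -0.093, "jaw": 1},
    {"dx": 0, "dy": 0, "dz": 0, "wx": 0, "wy": 0, "wz": 0, "jaw": 1},
    {"dx": 0, "dy": 0, "dz": 0, "wx": 0, "wy": 0, "wz": 0, "jaw": 1},
    {"dx": 0, "dy": 0, "dz": 0, "wx": 0, "wy": 0, "wz": 0, "jaw": 1},
    {"dx": 0, "dy": 0, "dz": 0, "wx": 0, "wy": 0, "wz": 0, "jaw": 1},
    {"dx": 0, "dy": 0, "dz": 0, "wx": 0, "wy": 0, "wz": 0, "jaw": 1}
  ]
}}

```text
t: 39.72
tool_pos: [0.6156, 0.2038, 0.2011]
tcp_rot: [3.141, -0.0, 1.458]
force: [0.3, 0.5, -0.4]
width: 1.005
finger_force: 0.0
```

```bash
python3 - <<'E'
from heads import *
go(.6147,.2053,.0705,1.461)
w=snap('wrist'); heads(w,[[.6142,.2052,.115]])
E
```

```text
shift dx 0.0014 dy -0.0010 dz 0.1306 | wz -0.003 len 0.002
(np.int64(281), np.int64(222)) row span [259, 300] wood frac 0.45
```

Request:
{"method": "play_rows", "body": {
  "increments": [
    {"dx": 0.0005, "dy": -0.001, "dz": 0.025, "wx": 0, "wy": 0, "wz": -0.003, "jaw": 1},
    {"dx": 0, "dy": 0, "dz": 0.025, "wx": 0, "wy": 0, "wz": 0, "jaw": 1},
    {"dx": 0, "dy": 0, "dz": 0.025, "wx": 0, "wy": 0, "wz": 0, "jaw": 1},
    {"dx": 0, "dy": 0, "dz": 0.025, "wx": 0, "wy": 0, "wz": 0, "jaw": 1},
    {"dx": 0, "dy": 0, "dz": 0.02, "wx": 0, "wy": 0, "wz": 0, "jaw": 1},
    {"dx": 0, "dy": 0, "dz": 0.0105, "wx": 0, "wy": 0, "wz": 0, "jaw": 1},
    {"dx": 0, "dy": 0, "dz": 0, "wx": 0, "wy": 0, "wz": 0, "jaw": 1},
    {"dx": 0, "dy": 0, "dz": 0, "wx": 0, "wy": 0, "wz": 0, "jaw": 1}
  ]
}}

```text
t: 40.43
tool_pos: [0.6144, 0.2053, 0.0705]
tcp_rot: [-3.141, 0.0, 1.463]
force: [0.4, 0.5, 0.7]
width: 1.002
finger_force: 0.0
```

Request:
{"method": "play_rows", "body": {
  "increments": [
    {"dx": 0, "dy": 0, "dz": 0, "wx": 0, "wy": 0, "wz": 0, "jaw": 0.2},
    {"dx": 0, "dy": 0, "dz": 0, "wx": 0, "wy": 0, "wz": 0, "jaw": 0.2},
    {"dx": 0, "dy": 0, "dz": 0, "wx": 0, "wy": 0, "wz": 0, "jaw": 0.2},
    {"dx": 0, "dy": 0, "dz": 0, "wx": 0, "wy": 0, "wz": 0, "jaw": 0.2},
    {"dx": 0, "dy": 0, "dz": 0, "wx": 0, "wy": 0, "wz": 0, "jaw": 0.2},
    {"dx": 0, "dy": 0, "dz": 0, "wx": 0, "wy": 0, "wz": 0, "jaw": 0.2},
    {"dx": 0, "dy": 0, "dz": 0, "wx": 0, "wy": 0, "wz": 0, "jaw": 0.2},
    {"dx": 0, "dy": 0, "dz": 0, "wx": 0, "wy": 0, "wz": 0, "jaw": 0.2}
  ]
}}

```text
t: 41.1
tool_pos: [0.6149, 0.2059, 0.0714]
tcp_rot: [3.14, -0.001, 1.464]
force: [-1.0, -0.5, 5.3]
width: 0.367
finger_force: 39.6
```

Request:
{"method": "play_rows", "body": {
  "increments": [
    {"dx": 0, "dy": 0, "dz": -0.01, "wx": 0, "wy": 0, "wz": 0, "jaw": 0.2},
    {"dx": 0, "dy": 0, "dz": -0.02, "wx": 0, "wy": 0, "wz": 0, "jaw": 0.2},
    {"dx": 0, "dy": 0, "dz": -0.025, "wx": 0, "wy": 0, "wz": 0, "jaw": 0.2},
    {"dx": 0, "dy": 0, "dz": -0.015, "wx": 0, "wy": 0, "wz": 0, "jaw": 0.2},
    {"dx": 0, "dy": 0, "dz": 0, "wx": 0, "wy": 0, "wz": 0.093, "jaw": 0.2},
    {"dx": -0.0351, "dy": 0.0054, "dz": 0, "wx": 0, "wy": 0, "wz": 0, "jaw": 0.2},
    {"dx": -0.0351, "dy": 0.0054, "dz": 0, "wx": 0, "wy": 0, "wz": 0, "jaw": 0.2},
    {"dx": -0.0351, "dy": 0.0054, "dz": 0, "wx": 0, "wy": 0, "wz": 0, "jaw": 0.2}
  ]
}}

```text
t: 41.77
tool_pos: [0.609, 0.0989, 0.1405]
tcp_rot: [-3.142, 0.0, 1.373]
force: [0.5, 0.3, -1.1]
width: 0.363
finger_force: 40.5
```

Request:
{"method": "play_rows", "body": {
  "increments": [
    {"dx": -0.0351, "dy": 0.0054, "dz": 0, "wx": 0, "wy": 0, "wz": 0, "jaw": 0.2},
    {"dx": -0.0351, "dy": 0.0054, "dz": 0, "wx": 0, "wy": 0, "wz": 0, "jaw": 0.2},
    {"dx": -0.0351, "dy": 0.0054, "dz": 0, "wx": 0, "wy": 0, "wz": 0, "jaw": 0.2},
    {"dx": -0.0351, "dy": 0.0054, "dz": 0, "wx": 0, "wy": 0, "wz": 0, "jaw": 0.2},
    {"dx": -0.0351, "dy": 0.0054, "dz": 0, "wx": 0, "wy": 0, "wz": 0, "jaw": 0.2},
    {"dx": -0.0351, "dy": 0.0054, "dz": 0, "wx": 0, "wy": 0, "wz": 0, "jaw": 0.2},
    {"dx": -0.0351, "dy": 0.0054, "dz": 0, "wx": 0, "wy": 0, "wz": 0, "jaw": 0.2},
    {"dx": 0, "dy": 0, "dz": 0, "wx": 0, "wy": 0, "wz": 0, "jaw": 0.2}
  ]
}}

```text
t: 42.43
tool_pos: [0.5976, -0.1555, 0.1404]
tcp_rot: [3.14, 0.003, 1.365]
force: [0.2, 0.3, -0.4]
width: 0.363
finger_force: 40.5
```

Request:
{"method": "play_rows", "body": {
  "increments": [
    {"dx": 0, "dy": 0, "dz": 0.02, "wx": 0, "wy": 0, "wz": 0, "jaw": 0.2},
    {"dx": 0, "dy": 0, "dz": 0.01, "wx": 0, "wy": 0, "wz": 0, "jaw": 0.2},
    {"dx": 0, "dy": 0, "dz": 0, "wx": 0, "wy": 0, "wz": 0, "jaw": 0.2},
    {"dx": 0, "dy": 0, "dz": 0, "wx": 0, "wy": 0, "wz": 0, "jaw": 0.2},
    {"dx": 0, "dy": 0, "dz": 0, "wx": 0, "wy": 0, "wz": 0, "jaw": 0.2},
    {"dx": 0, "dy": 0, "dz": 0, "wx": 0, "wy": 0, "wz": 0, "jaw": 0.2},
    {"dx": 0, "dy": 0, "dz": 0, "wx": 0, "wy": 0, "wz": 0, "jaw": 0.2},
    {"dx": 0, "dy": 0, "dz": 0, "wx": 0, "wy": 0, "wz": 0, "jaw": 0.2}
  ]
}}

```text
t: 43.1
tool_pos: [0.5983, -0.1488, 0.111]
tcp_rot: [3.14, 0.0, 1.372]
force: [0.0, -0.3, -0.8]
width: 0.365
finger_force: 40.6
```

```bash
python3 cmp.py w12.npy
```

```text
[ 0.59814037 -0.14883926  0.11085898] 1.3717914164413982
plinth (0, 4, 0.75)
kerbs (0, 8, 0.93)
```

Request:
{"method": "play_rows", "body": {
  "increments": [
    {"dx": -0.0006, "dy": -0.001, "dz": 0.004, "wx": 0, "wy": 0, "wz": 0.003, "jaw": 0.2},
    {"dx": 0, "dy": 0, "dz": 0.01, "wx": 0, "wy": 0, "wz": 0, "jaw": 0.2},
    {"dx": 0, "dy": 0, "dz": 0.008, "wx": 0, "wy": 0, "wz": 0, "jaw": 0.2},
    {"dx": 0, "dy": 0, "dz": 0.004, "wx": 0, "wy": 0, "wz": 0, "jaw": 0.2},
    {"dx": 0, "dy": 0, "dz": 0.002, "wx": 0, "wy": 0, "wz": 0, "jaw": 0.2},
    {"dx": 0, "dy": 0, "dz": 0.002, "wx": 0, "wy": 0, "wz": 0, "jaw": 0.2},
    {"dx": 0, "dy": 0, "dz": 0, "wx": 0, "wy": 0, "wz": 0, "jaw": 0.2},
    {"dx": 0, "dy": 0, "dz": 0, "wx": 0, "wy": 0, "wz": 0, "jaw": 0.2}
  ]
}}

```text
t: 43.82
tool_pos: [0.5965, -0.1494, 0.0801]
tcp_rot: [-3.141, -0.0, 1.368]
force: [-0.1, 0.5, -1.0]
width: 0.363
finger_force: 40.5
```

Slid in with no contact force. Lowering, releasing, then lifting and backing away so the top camera can check.

Request:
{"method": "play_rows", "body": {
  "increments": [
    {"dx": 0, "dy": 0, "dz": 0.004, "wx": 0, "wy": 0, "wz": 0, "jaw": 0.2},
    {"dx": 0, "dy": 0, "dz": 0.004, "wx": 0, "wy": 0, "wz": 0, "jaw": 0.2},
    {"dx": 0, "dy": 0, "dz": 0.0015, "wx": 0, "wy": 0, "wz": 0, "jaw": 0.2},
    {"dx": 0, "dy": 0, "dz": 0, "wx": 0, "wy": 0, "wz": 0, "jaw": 0.2},
    {"dx": 0, "dy": 0, "dz": 0, "wx": 0, "wy": 0, "wz": 0, "jaw": 0.2},
    {"dx": 0, "dy": 0, "dz": 0, "wx": 0, "wy": 0, "wz": 0, "jaw": 0.8},
    {"dx": 0, "dy": 0, "dz": 0, "wx": 0, "wy": 0, "wz": 0, "jaw": 0.9},
    {"dx": 0, "dy": 0, "dz": 0, "wx": 0, "wy": 0, "wz": 0, "jaw": 0.9}
  ]
}}

```text
t: 44.48
tool_pos: [0.5966, -0.1494, 0.0705]
tcp_rot: [-3.141, -0.0, 1.368]
force: [0.2, -0.5, -0.4]
width: 0.777
finger_force: 0.0
```

Request:
{"method": "play_rows", "body": {
  "increments": [
    {"dx": 0, "dy": 0, "dz": 0, "wx": 0, "wy": 0, "wz": 0, "jaw": 1},
    {"dx": 0, "dy": 0, "dz": 0, "wx": 0, "wy": 0, "wz": 0, "jaw": 1},
    {"dx": 0, "dy": 0, "dz": -0.01, "wx": 0, "wy": 0, "wz": 0, "jaw": 1},
    {"dx": 0, "dy": 0, "dz": -0.025, "wx": 0, "wy": 0, "wz": 0, "jaw": 1},
    {"dx": 0, "dy": 0, "dz": -0.035, "wx": 0, "wy": 0, "wz": 0, "jaw": 1},
    {"dx": 0, "dy": 0, "dz": -0.035, "wx": 0, "wy": 0, "wz": 0, "jaw": 1},
    {"dx": 0, "dy": 0, "dz": -0.025, "wx": 0, "wy": 0, "wz": 0, "jaw": 1},
    {"dx": 0.035, "dy": 0, "dz": 0, "wx": 0, "wy": 0, "wz": 0, "jaw": 1}
  ]
}}

```text
t: 45.15
tool_pos: [0.6066, -0.1206, 0.2084]
tcp_rot: [3.13, 0.004, 1.362]
force: [0.5, 0.6, 0.4]
width: 1.004
finger_force: 0.0
```

Request:
{"method": "play_rows", "body": {
  "increments": [
    {"dx": 0.035, "dy": 0, "dz": 0, "wx": 0, "wy": 0, "wz": 0, "jaw": 1},
    {"dx": 0.035, "dy": 0, "dz": 0, "wx": 0, "wy": 0, "wz": 0, "jaw": 1},
    {"dx": 0.035, "dy": 0, "dz": 0, "wx": 0, "wy": 0, "wz": 0, "jaw": 1},
    {"dx": 0.035, "dy": 0, "dz": 0, "wx": 0, "wy": 0, "wz": 0, "jaw": 1},
    {"dx": 0.035, "dy": 0, "dz": 0, "wx": 0, "wy": 0, "wz": 0, "jaw": 1},
    {"dx": 0.035, "dy": 0, "dz": 0, "wx": 0, "wy": 0, "wz": 0, "jaw": 1},
    {"dx": 0.035, "dy": 0, "dz": 0, "wx": 0, "wy": 0, "wz": 0, "jaw": 1},
    {"dx": 0.035, "dy": 0, "dz": 0, "wx": 0, "wy": 0, "wz": 0, "jaw": 1}
  ]
}}

```text
t: 45.82
tool_pos: [0.6602, 0.1609, 0.2018]
tcp_rot: [3.141, -0.0, 1.368]
force: [0.0, -1.0, -0.2]
width: 1.0
finger_force: 0.0
```

Request:
{"method": "play_rows", "body": {
  "increments": [
    {"dx": 0, "dy": 0, "dz": 0, "wx": 0, "wy": 0, "wz": 0, "jaw": 1},
    {"dx": 0, "dy": 0, "dz": 0, "wx": 0, "wy": 0, "wz": 0, "jaw": 1},
    {"dx": 0, "dy": 0, "dz": 0, "wx": 0, "wy": 0, "wz": 0, "jaw": 1},
    {"dx": 0, "dy": 0, "dz": 0, "wx": 0, "wy": 0, "wz": 0, "jaw": 1},
    {"dx": 0, "dy": 0, "dz": 0, "wx": 0, "wy": 0, "wz": 0, "jaw": 1},
    {"dx": 0, "dy": 0, "dz": 0, "wx": 0, "wy": 0, "wz": 0, "jaw": 1},
    {"dx": 0, "dy": 0, "dz": 0, "wx": 0, "wy": 0, "wz": 0, "jaw": 1},
    {"dx": 0, "dy": 0, "dz": 0, "wx": 0, "wy": 0, "wz": 0, "jaw": 1}
  ]
}}

```text
t: 46.48
tool_pos: [0.6601, 0.1583, 0.201]
tcp_rot: [3.142, -0.0, 1.367]
force: [0.8, -0.1, 0.5]
width: 1.001
finger_force: 0.0
```

```bash
python3 - <<'E'
from h import *
slots=[[.5769,-.2464],[.5868,-.1984],[.5966,-.1504],[.6065,-.1024]]
for n in('top','side'):
    a=np.load(n+'.npy',allow_pickle=True).item()['frame'].astype(int); im=snap(n); d=np.abs(im['frame'].astype(int)-a).sum(2)
    print(n)
    for k,s in enumerate(slots):
        r=[]
        for p in w2px(im,[[*s,.115],[*s,.088],[*s,.05]]):
            u,v=p.round().astype(int); r.append((int(u),int(v),im['frame'][v,u].tolist(),int(d[v-2:v+3,u-2:u+3].mean())))
        print(k,r)
    # silhouette of changes near head height
    c=w2px(im,[[*slots[1],.06]])[0].round().astype(int)
    m=(d[c[1]-34:c[1]+34:3,c[0]-60:c[0]+60:2]>60)
    print('\n'.join(''.join('#' if x else '.' for x in r) for r in m))
E
```

```text
top
0 [(388, 200, [225, 194, 102], 161), (385, 201, [226, 187, 97], 157), (381, 203, [85, 60, 30], 406)]
1 [(367, 195, [219, 187, 98], 143), (365, 197, [222, 183, 95], 125), (361, 198, [133, 95, 47], 344)]
2 [(346, 191, [225, 199, 105], 95), (344, 192, [226, 189, 99], 116), (342, 194, [213, 165, 84], 226)]
3 [(325, 186, [225, 229, 144], 30), (324, 187, [225, 229, 146], 30), (322, 189, [226, 229, 143], 30)]
............................................................
............................................................
............................................................
............................................................
............................................................
............................................................
.................#..........................................
................#########...................................
................#########.####.##...........................
...............########.#.###########.......................
...............####################.#######.................
...............####
[... 1831 characters left out ...]
.#######.....................
#####....###............##############......................
############...........########.###.##......................
#############............##.########........................
#############...........###########.........................
#############.........########..###.........................
##.###########.......############.#.........................
##############.........####..####...........................
####.#########........##########............................
#####..########............##.#...................######....
...###########...................................#######....
....#########....................................##.##......
```

```bash
python3 -c "
from bench import order
print(order.sign_off())"
```

```text
the job is handed in; nothing more can be done
None
```

I handed the job in at about 46 s with all three finials on the bench (no fourth was visible) blown off at the station and standing released in rack slots 0–2; the valve was held at its stop for over a second. The final camera check found each head where it should be, but sign-off returned no verdict, and I didn't separately check that the valve was back up or that the bystanders hadn't moved.

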